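# Brush out the steel beakers under the bench extraction

### The arm

A 6-joint arm with a two-finger parallel gripper is mounted at the origin on the work surface. World frame = base frame: x ahead of the robot, y to its left, z up, the work surface at z = 0. Lengths are in m, angles in rad, forces in N, time in s.
With the tool pointing down it reaches from about 0.35 to 0.85 m from the base axis. Payload 8.1 kg.
Tool frame: the origin (TCP) lies between the finger pads; the fingertips stand 8 mm ahead of it and the grasp point (between the pads) lies 11 mm behind it; z points along the fingers, y is the line along which they close (so a half turn about z gives the same grasp; the last joint's range is limited). The gripper opens to 85 mm and grips with 20 to 120 N. Pads are 22 mm wide; open, the fingers measure 114 mm over their backs; the gripper's body (76 mm by 85 mm) begins 54 mm behind the grasp point. The pads swing forward as they close: fully open they stand 13 mm farther back than shut.
Start: joints at [-1.428, 0.13, 1.488, -0, 1.523, -0.085], TCP at [0.136, -0.584, 0.239] pointing down, gripper open.
Joint ranges: [-2.96, 2.96], [-0.89, 2.26], [0.02, 2.5], [-1.34, 4.48], [0, 2.73], [-2.66, 2.66]. Speed limits (rad/s): [2.39, 2.39, 2.79, 3.14, 3.14, 3.14].

### API

Orientations are given as a rotation vector (axis times angle).
In Python, from rig import bot, eyes, ticket gives the robot as it stands.
- The arm moves only by the tool send_rows, never from a script. Its argument "targets" is a list of rows, each a list of 7 numbers: the turn, a rotation vector about the tool's x, y, z in rad, then the shift along the tool's x, y, z in mm, then the opening, from 0 (shut) to 1 (fully open). In form: [[rx, ry, rz, dx, dy, dz, jaw], ...]. A call has 1 to 20 rows; each row shifts and turns the commanded pose from where the row before left it, along the tool's axes as they then stand; what a row does not reach is not made up. A row lasts 1/10 s, in which the tool goes at most 50 mm and 8.59 degrees, less where a joint would pass 70% of its speed; a pose out of reach is approached as far as the arm can. A call is refused whole if a number of a shift passes 50 or a number of a turn 0.15, either way. A call with a gripper value outside its range is refused whole. The fingers move at their own pace and stop on an object; "grip_force" is the grip in N (left out, the last holds). Time passes only in rows, so rows that do not move let the fingers close. It gives the time, the measured TCP pose, the force, the opening and the grip force at its end, in the units of the state.
- bot.state(): the state, without advancing time (a new reading comes with each control period).
- eyes.camera(name): name is "scene" or "top" or "wrist"; returns (picture, depth): 480x640x3 uint8, red, green, blue; 480x640 float32, m along the optical axis (not along the pixel's ray), 0 where there is no reading.
- eyes.calibration(name): a dict with "K" (3x3 intrinsics, pixels), "origin" and "rotation" of the camera in the world. Camera axes: x right, y up, looking along -z (the intrinsics and any distortion apply to the point x, -y, -z); pixel columns grow to the right and rows downward; lengths in m; the calibration is good to about 2 mm. A picture is of the moment at which its call begins: read the wrist's pose just before it. calibration takes no time and is no camera call; for the wrist camera it gives the pose at the moment of the call.
- ticket.close_job(): hands the job in; it is judged then, once.
The state is a dict: "t": time; "joint_pos": joint angles; "qvel": joint speeds; "joint_torque": joint torques, N m; "tcp_pos": TCP position; "tcp_rot": TCP orientation; "force": force on the tool from outside, world axes, zero at the start; "wrist_torque": the same for the moment, N m; "finger_gap": finger opening in m; "grip_force": force on a finger pad.
Only numpy, scipy, OpenCV 4.12 (cv2) and the standard library are available. Lean on these libraries where they do the work, as an engineer would, in place of code of your own. Each camera call takes 0.05 s, during which the arm holds its last target. There are 200 camera calls.

### The job

Brush out the steel beakers that stand on the bench: first turn the handle of the extraction damper fully open, then lift the bottle brush off its forked hook and scrub every beaker, one after the other from the smallest to the largest, each with at least two full strokes down to the bottom and back up to the rim. Hang the brush back on its hook, stand all the beakers upright on the low metal tray and turn the damper fully closed, letting go of everything. The damper must stay open for as long as the brush is off its hook, and the other things on the bench stay where they are.

Things in the scene. Friction and masses are not known exactly. Their poses are not given: they have to be found in the camera images.
- brush: Bottle brush, 200 mm long, 70 g, round. Origin at the tip of the bristles, z up along its axis to the grip. From the tip: white head 27 mm across (stiff core 24), 0 to 80 mm; steel stem 8 mm across, 80 to 140; black collar 30 mm across, 140 to 145; dark wooden grip 18 mm across, 145 to 200, to be taken from above. It hangs in the forked hook, tip down, 25 mm above the bench.
- brush_collar (a point): Centre of the underside of the brush's collar, 140 mm from the tip. The collar's underside rests on the prongs when the brush hangs.
- hook (a point): Point midway between the prongs of the forked hook, at the height of their top, 165 mm above the bench: the underside of the collar rests centred here when the brush is hung. Axes as the stand's: the fork is open towards -x of this frame (roughly to the robot).
- stand: Fixed wooden stand of the hook; origin on the bench below the hook point. Two prongs along x, 14 mm apart, the brush stem between them; 8 mm thick, turned up 10 mm at their -x tips (22 to 27 mm from the hook point); a ledge as high 22 to 27 mm behind. So the collar must rise over 10 mm to leave or enter along x. Post 52 to 68 mm on the +x side, below prong height; base plate 10 mm thick.
- handle (a joint): Angle of the damper handle: 0 = closed stop, lever across the duct; 1.571 = open stop, lever in line with the duct, pointing to its mouth. It grows as the lever turns clockwise seen from above; stiff (about 1.5 N at the grip), it stays where it is left.
- handle_grip (a point): Grip of the damper handle: an upright black round knob, 18 mm across and 40 mm tall, on the end of the steel lever, 80 mm from the pivot. This point is on the knob's axis, 18 mm below its top. About 130 mm above the bench.
- pivot (a point): Point on the vertical turning axis of the damper handle, at the height of the lever (108 mm above the bench). Axes as the duct's: at 0 the lever points along -x from here, at 1.571 along +y.
- damper: Fixed grey dust-extraction duct with the damper, 64 mm pipe lying along its y with a louvred mouth (100 mm wide, 96 mm high) at the +y end; origin on the bench under the pivot.
- tray: Fixed low metal drying tray, outside 130 (x) by 310 (y) mm, rim 12 mm high and 4 mm thick, inner floor about 4 mm above the bench. Origin at the centre of its underside.
- beaker_small: The small open steel beaker, loose, straight-sided, 46 mm across outside and 70 mm tall, wall 2.5 mm, bottom 5 mm thick, 100 g. Origin at the centre of its underside, z up to its mouth. May be absent.
- beaker_medium: The medium open steel beaker, loose, straight-sided, 54 mm across outside and 90 mm tall, wall 2.5 mm, bottom 5 mm thick, 140 g. Origin at the centre of its underside, z up to its mouth. May be absent.
- beaker_large: The large open steel beaker, loose, straight-sided, 62 mm across outside and 110 mm tall, wall 2.5 mm, bottom 5 mm thick, 190 g. Origin at the centre of its underside, z up to its mouth. May be absent.
- bench_block: Bystander: square steel bench block, 60 x 60 x 20 mm. Not to be disturbed.
- jar: Bystander: glass jar with black lid, 48 mm across, 60 mm tall. Not to be disturbed.
- screwdriver: Bystander: screwdriver, 170 mm long, lying. Not to be disturbed.
- mandrel: Bystander: wooden ring mandrel, a slim cone standing on a 40 mm wide foot, 120 mm tall. Not to be disturbed.
- ring_box: Bystander: white ring box, 50 x 50 x 35 mm. Not to be disturbed.
- wax_block: Bystander: cork-brown block, 70 x 35 x 22 mm. Not to be disturbed.

How it is judged:
By the outcome, as a careful person would: the job done as asked, in the order asked, and still so for the second after the job is handed in, with the robot touching nothing.
Of beaker_small, beaker_medium, beaker_large only 2 to 3 are there at a start; the rules pass over those that are not, and their reading is None.
At some moment in a run one of beaker_small, beaker_medium, beaker_large may be knocked a few centimetres aside while the robot is not near it.
It also fails if it takes over 210 s, if anything falls off the work surface, if the arm or the gripper's body presses on something with over 40 N, if the wrist force passes 120 N, or if a joint passes its speed limit or range.

## Working session

There is one attempt and no reset: what is moved stays moved. The work goes in short steps, Python scripts to look and compute and a tool call to move; the robot and the scene stay as the last step left them, time stands still between calls to the robot, and variables do not carry over. Pictures are saved under pics/ and viewed, at most 14 in all, crops included, and the job is handed in when it is done.

Besides the shell and the picture viewer there is one more tool, called after ">>>" as name(argument=value, ...) on one line, values as JSON. send_rows: Moves the arm, as the interface text tells. Its arguments: {"type":"object","properties":{"targets":{"type":"array"},"grip_force":{"type":"number"}},"required":["targets"]}

```bash
ls; mkdir -p pics; python3 - <<'E'
from rig import bot,eyes
import cv2,numpy as np
s=bot.state();print(s)
for n in("scene","top"):
    p,d=eyes.camera(n);cv2.imwrite(f"pics/{n}0.png",p[:,:,::-1]);np.savez(f"pics/{n}0.npz",p=p,d=d)
    print(n,eyes.calibration(n))
E
```

```text
pics
{'t': 0.0, 'joint_pos': array([-1.42837598e+00,  1.31164842e-01,  1.48929033e+00, -3.15865060e-06,
        1.52299102e+00, -8.54246474e-02]), 'qvel': array([ 0.00026466,  0.00082173,  0.00022128, -0.00024642,  0.00083521,
       -0.00208517]), 'joint_torque': array([ 8.94712120e-04, -5.69396532e+01, -5.00550306e+01, -2.78119542e-04,
        1.48627523e-02,  7.03595219e-06]), 'tcp_pos': array([ 0.13545705, -0.58395866,  0.23823615]), 'tcp_rot': array([-3.11938766e+00, -3.56914057e-01,  8.78630035e-05]), 'force': array([ 0.13698373, -0.10436851,  0.54310747]), 'wrist_torque': array([-0.02599637, -0.01570474, -0.03767443]), 'grip_force': 0.0, 'finger_gap': 0.0853987121730153}
scene {'K': array([[487.46819653,   0.        , 322.50945685],
       [  0.        , 487.46819653, 241.1723073 ],
       [  0.        ,   0.        ,   1.        ]]), 'origin': array([ 1.47081884, -0.2521402 ,  0.74147587]), 'rotation': array([0.84236649, 0.64516986, 1.16942238])}
top {'K': array([[506.87044115,   0.        , 315.37747459],
       [  0.        , 506.87044115, 239.04896688],
       [  0.        ,   0.        ,   1.        ]]), 'origin': array([0.3369925 , 0.00171582, 1.29133844]), 'rotation': array([ 0.12372218, -0.13493025, -1.58392513])}
```

View pics/top0.png

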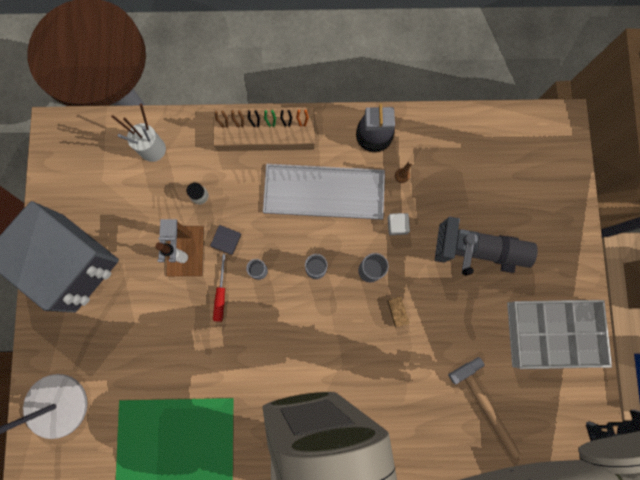

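View pics/scene0.png

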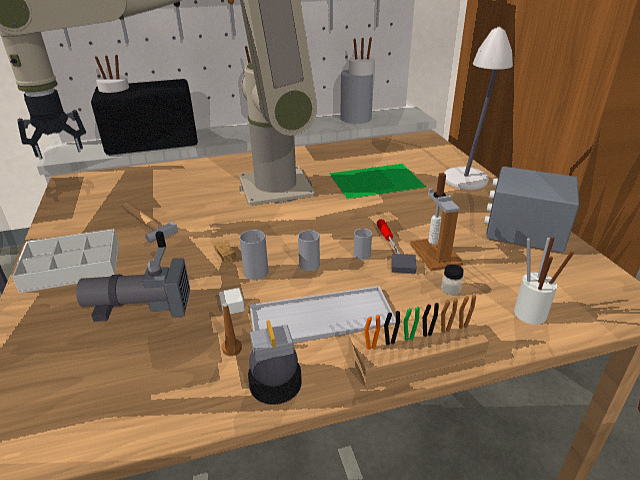

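Both views show all three beakers in a row, at top-image pixels (257,269), (316,266) and (374,267). The damper knob is at (467,271), the brush grip at (165,250) and the tray at (325,191).

```bash
cat > h.py <<'E'
import numpy as np,cv2
from scipy.spatial.transform import Rotation as R
from rig import bot,eyes
def cloud(d,c):
    v,u=np.mgrid[:480,:640];K=c["K"]
    P=np.stack([(u-K[0,2])/K[0,0]*d,-(v-K[1,2])/K[1,1]*d,-d],-1)
    W=P@R.from_rotvec(c["rotation"]).as_matrix().T+c["origin"];W[d<=0]=np.nan;return W
def proj(X,c):
    p=(np.atleast_2d(X)-c["origin"])@R.from_rotvec(c["rotation"]).as_matrix()
    return np.c_[c["K"][0,2]-c["K"][0,0]*p[:,0]/p[:,2],c["K"][1,2]+c["K"][1,1]*p[:,1]/p[:,2]]
def ray(u,v,c,z):
    K=c["K"];r=R.from_rotvec(c["rotation"]).as_matrix()@[(u-K[0,2])/K[0,0],-(v-K[1,2])/K[1,1],-1]
    o=c["origin"];return o+r*(z-o[2])/r[2]
def circ(p):
    A=np.c_[2*p,np.ones(len(p))];s=np.linalg.lstsq(A,(p**2).sum(1),rcond=None)[0]
    return s[:2],np.sqrt(s[2]+s[0]**2+s[1]**2)
def look(n,tag):
    c=eyes.calibration(n);p,d=eyes.camera(n);cv2.imwrite(f"pics/{tag}.png",p[:,:,::-1]);np.savez(f"pics/{tag}.npz",p=p,d=d,**c)
    return p,d,c,cloud(d,c)
E
python3 - <<'E'
from h import *
np.set_printoptions(precision=4,suppress=True)
for n in("top","scene"):
    f=np.load(f"pics/{n}0.npz");c=eyes.calibration(n);W=cloud(f["d"],c)
    print(n,"bench z",np.nanmedian(W[300:330,100:200,2]) if n=="top" else np.nanmedian(W[330:350,120:200,2]))
    X,Y,Z=W[...,0],W[...,1],W[...,2]
    def sel(x0,x1,y0,y1,z0,z1): return W[(X>x0)&(X<x1)&(Y>y0)&(Y<y1)&(Z>z0)&(Z<z1)]
    if n=="top":
        for nm,(u,v) in dict(small=(257,269),med=(316,266),large=(374,267),knob=(467,271),grip=(165,250),lever=(468,255),block=(225,239),jar=(196,191),box=(399,224),mand=(403,172),wax=(398,310),sd=(219,304)).items():
            q=W[v-3:v+4,u-3:u+4].reshape(-1,3); print(nm,np.nanmedian(q,0),np.nanmax(q[:,2]))
    for nm,h,(u,v) in (("s",.07,(257,269)),("m",.09,(316,266)),("l",.11,(374,267))):
        g=ray(*((u,v)),eyes.calibration("top"),h)
        q=sel(g[0]-.05,g[0]+.05,g[1]-.05,g[1]+.05,h-.006,h+.01)
        if len(q)>5: print(nm,circ(q[:,:2]),(q[:,:2].min(0)+q[:,:2].max(0))/2,np.ptp(q,axis=0),len(q))
    # tall slices
    for nm,b in dict(knob=(.1,.4,-.5,-.25,.118,.17),grip=(.1,.5,.2,.5,.172,.25),lev=(.1,.45,-.5,-.2,.1,.117),tray=(.35,.62,-.2,.2,.008,.018)).items():
        q=sel(*b); 
        if len(q): print(nm,len(q),q.min(0),q.max(0),np.median(q,0))
E
```

```text
top bench z 0.0006435537567525129
small [0.4751 0.1405 0.0066] 0.012352165285915762
med [ 0.4806 -0.0097  0.0059] 0.011199269730000516
large [ 0.4754 -0.1576  0.0057] 0.010209758153891801
knob [ 0.4476 -0.3516  0.1453] 0.15368205102938104
grip [0.4988 0.3184 0.1942] 0.22562755851203464
lever [ 0.4886 -0.366   0.1129] 0.11810447009630454
block [0.5517 0.2203 0.0213] 0.026716670044427238
jar [0.6677 0.2878 0.0597] 0.06589425133319793
box [ 0.58   -0.2211  0.0366] 0.0406543759986262
mand [ 0.7099 -0.2338  0.0499] 0.08534264606724196
wax [ 0.3654 -0.2108  0.0234] 0.027726139006856387
sd [0.3877 0.2318 0.0257] 0.03089920568309279
s (array([0.47  , 0.1369]), np.float64(0.021559279803830596)) [0.4708 0.1364] [0.0446 0.0436 0.0128] 73
m (array([ 0.4727, -0.0085]), np.float64(0.025506357818406242)) [ 0.4734 -0.009 ] [0.0527 0.0525 0.0116] 80
l (array([ 0.4665, -0.1467]), np.float64(0.029447238324757857)) [ 0.4669 -0.1468] [0.0616 0.0611 0.0111] 104
grip 70 [0.4778 0.3077 0.1722] [0.4999 0.3414 0.2319] [0.4958 0.3223 0.1824]
lev 5 [ 0.4413 -0.3528  0.1073] [ 0.4468 -0.3484  0.1157] [ 0.4445 -0.3508  0.112 ]
tray 539 [ 0.351  -0.1993  0.008 ] [0.6196 0.1987 0.0179] [ 0.55   -0.0352  0.0104]
scene bench z 0.0017479984783924651
s (array([0.4725, 0.1385]), np.float64(0.021713274397951843)) [0.4729 0.1388] [0.0473 0.044  0.0107] 108
m (array([ 0.4745, -0.0068]), np.float64(0.02555998297436145)) [ 0.4743 -0.0072] [0.0582 0.053  0.0101] 134
l (array([ 0.4681, -0.1454]), np.float64(0.02950054880724182)) [ 0.4686 -0.1454] [0.0656 0.0602 0.0104] 174
grip 11 [0.4816 0.3075 0.1731] [0.4979 0.3256 0.2264] [0.4835 0.3138 0.1754]
lev 1 [ 0.4494 -0.3473  0.1145] [ 0.4494 -0.3473  0.1145] [ 0.4494 -0.3473  0.1145]
tray 576 [ 0.3883 -0.1999  0.008 ] [0.62   0.1995 0.0178] [ 0.6056 -0.0577  0.0125]
```

```bash
python3 - <<'E'
import cv2,numpy as np
a=cv2.imread("pics/top0.png");b=cv2.imread("pics/scene0.png")
f=lambda i,x,y,w,h:cv2.resize(i[y:y+h,x:x+w],(400,300),interpolation=cv2.INTER_CUBIC)
cv2.imwrite("pics/crop1.png",np.vstack([np.hstack([f(a,130,200,100,75),f(a,430,205,100,75)]),np.hstack([f(b,390,170,100,75),f(b,110,220,100,75)])]))
E
```

```text
(no output)
```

View pics/crop1.png

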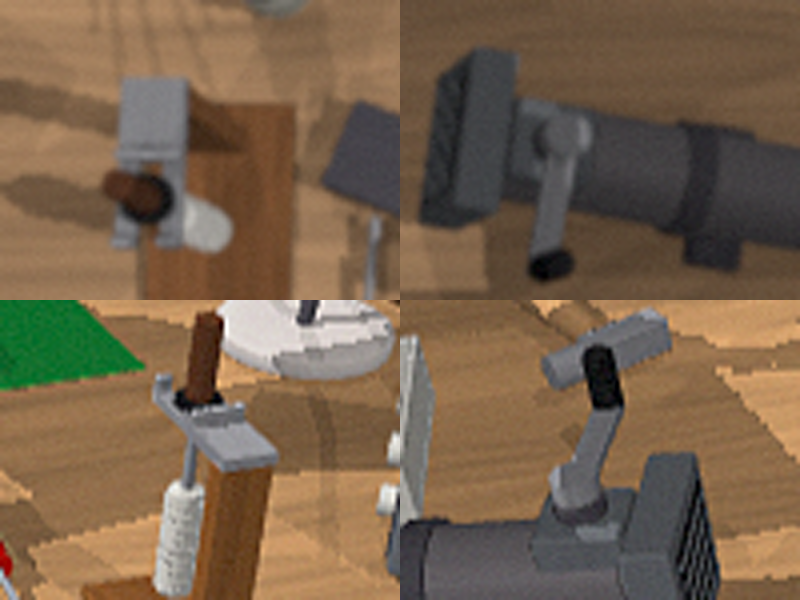

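The crops show the fork opening towards the robot (down in the top view), with the collar at about top (166,249.5). The knob is at about (469,270) and the pivot cap at about (471,239).

```bash
python3 - <<'E'
from h import *
np.set_printoptions(precision=4,suppress=True)
C={n:eyes.calibration(n) for n in("top","scene")};I={n:np.load(f"pics/{n}0.npz")["p"] for n in C}
def tri(a,b):
    L=[]
    for n,(u,v) in(("top",a),("scene",b)):
        o=C[n]["origin"];r=ray(u,v,C[n],0)-o;L.append((o,r/np.linalg.norm(r)))
    A=sum(np.eye(3)-np.outer(r,r) for o,r in L);B=sum((np.eye(3)-np.outer(r,r))@o for o,r in L);X=np.linalg.solve(A,B)
    return X,[np.linalg.norm((np.eye(3)-np.outer(r,r))@(X-o)) for o,r in L]
def dark(n,x0,x1,y0,y1,t):
    g=I[n][y0:y1,x0:x1].max(2)<t
    k,l,s,c=cv2.connectedComponentsWithStats(g.astype(np.uint8));i=1+np.argmax(s[1:,4]);return c[i]+[x0,y0],s[i]
a,s1=dark("top",455,480,262,278,40);b,s2=dark("scene",145,170,228,250,45)
print("knob",a,s1,b,s2,tri(a,b),ray(*a,C["top"],.128),ray(*b,C["scene"],.128))
print("pivot",ray(470.7,239.2,C["top"],.115), ray(110+170/4,220+185/4,C["scene"],.115))
a,s1=dark("top",155,178,240,258,32);b,s2=dark("scene",428,450,190,275,32);print("collar",a,s1,b,s2,tri(a,b),ray(*a,C["top"],.168),ray(*b,C["scene"],.168))
print("griptop",tri((159.3,246.2),(390+210/4,170+15/4)), ray(159.3,246.2,C["top"],.224))
# bracket: scan top crop corners at prong height .165: plate rear corners & front tips
for nm,p in dict(rearL=(122,80),rearR=(187,78),tipL=(123,245),tipR=(170,245)).items(): print(nm,ray(130+p[0]/4,200+p[1]/4,C["top"],.165 if nm[0]=="r" else .175))
# tray bright
g=I["top"];m=((g.min(2)>110)&(np.ptp(g,axis=2)<25)).astype(np.uint8);m[:150]=0;m[225:]=0;m[:,:250]=0;m[:,390:]=0
r=cv2.minAreaRect(max(cv2.findContours(m,0,2)[0],key=cv2.contourArea));print("tray",r,[ray(*q,C["top"],.012)[:2] for q in cv2.boxPoints(r)])
# duct mouth plate
for p in((80+0,50),(115,50),(20,215),(60,225)): print(ray(430+p[0]/4,205+p[1]/4,C["top"],.096))
# base plate edges
for p in((190,102),(296,105),(292,300)): print("base",ray(130+p[0]/4,200+p[1]/4,C["top"],.01))
E
```

```text
knob [467.1667 271.0167] [ 7  6 11  7 60] [160.1593 239.1239] [ 11   4  10  15 113] (array([ 0.4489, -0.3554,  0.1322]), [np.float64(0.0003512683137533638), np.float64(0.0003512683137532837)]) [ 0.4493 -0.357   0.128 ] [ 0.442  -0.3557  0.128 ]
pivot [ 0.5255 -0.3744  0.115 ] [ 0.5302 -0.3752  0.115 ]
collar [168.5417 251.25  ] [ 8  5 10 10 24] [447.0968 270.2903] [17 75  5 10 31] (array([ 0.5306,  0.3762, -0.0556]), [np.float64(0.00795155015044514), np.float64(0.007951550150445073)]) [0.501  0.3205 0.168 ] [0.7945 0.1935 0.168 ]
griptop (array([0.5045, 0.326 , 0.2269]), [np.float64(0.002314399266278313), np.float64(0.0023143992662783405)]) [0.504  0.3246 0.224 ]
rearL [0.5732 0.3417 0.165 ]
rearR [0.5737 0.305  0.165 ]
tipL [0.4779 0.3351 0.175 ]
tipR [0.4775 0.3091 0.175 ]
tray ((323.82794189453125, 190.94140625), (120.29972076416016, 49.3383674621582), 2.862405300140381) [array([0.6205, 0.1258]), array([0.7525, 0.1193]), array([ 0.7312, -0.1953]), array([ 0.5996, -0.1837])]
[ 0.5824 -0.334   0.096 ]
[ 0.5821 -0.3552  0.096 ]
[ 0.4829 -0.2922  0.096 ]
[ 0.4765 -0.3157  0.096 ]
base [0.5905 0.3444 0.01  ]
base [0.5874 0.2763 0.01  ]
base [0.4619 0.2765 0.01  ]
```

>>> send_rows(targets=[[0,0,-0.14,0,0,0,1],[0,0,-0.14,0,0,0,1],[0,0,-0.14,0,0,0,1],[0,0,-0.14,0,0,0,1],[0,0,-0.14,0,0,0,1],[0,0,-0.14,0,0,0,1],[0,0,-0.14,0,0,0,1],[0,0,-0.14,0,0,0,1],[0,0,-0.14,0,0,0,1],[0,0,-0.14,0,0,0,1],[0,0,-0.14,0,0,0,1],[0,0,-0.14,0,0,0,1],[0,0,-0.14,0,0,0,1],[0,0,-0.14,0,0,0,1],[0,0,-0.14,0,0,0,1],[0,0,-0.14,0,0,0,1],[0,0,-0.14,0,0,0,1],[0,0,-0.14,0,0,0,1],[0,0,-0.14,0,0,0,1]])

```text
t: 2.0
tcp_pos: [0.1547, -0.5806, 0.2382]
tcp_rot: [-0.455, -3.085, 0.012]
force: [-0.1, -0.1, 0.8]
finger_gap: 0.0855
grip_force: 0.0
```

>>> send_rows(targets=[[0,0,0,-28,33,0,0.6],[0,0,0,-28,33,0,0.6],[0,0,0,-28,33,0,0.6],[0,0,0,-28,33,0,0.6],[0,0,0,-28,33,0,0.6],[0,0,0,-28,33,0,0.6],[0,0,0,-28,33,0,0.6],[0,0,0,-28,33,0,0.6],[0,0,0,-27,31,0,0.6],[0,0,0,0,0,0,0.6],[0,0,0,0,0,0,0.6],[0,0,0,0,0,0,0.6]])

```text
t: 3.2
tcp_pos: [0.4812, -0.37, 0.23]
tcp_rot: [-0.452, -3.086, 0.013]
force: [0.0, -0.1, -0.8]
finger_gap: 0.0513
grip_force: 0.0
```

```bash
cat >> h.py <<'E'
def to(x,y,z,yaw=None):
    s=bot.state();M=R.from_rotvec(s["tcp_rot"]).as_matrix();w=np.arctan2(M[1,0],M[0,0])
    print("t %.1f tcp"%s["t"],s["tcp_pos"].round(4),"yaw %.3f tiltz %s j"%(w,M[:,2].round(3)),s["joint_pos"].round(2),"F",s["force"].round(1),"gap %.4f gf %.0f"%(s["finger_gap"],s["grip_force"]))
    d=((np.array([x,y,z])-s["tcp_pos"])*1000)
    print("shift now-frame mm",(M.T@d).round(1))
    if yaw is not None:
        r=w-yaw;r=(r+np.pi)%(2*np.pi)-np.pi;N=M@R.from_rotvec([0,0,r]).as_matrix();print("rz total %.3f; shift after turn"%r,(N.T@d).round(1))
E
python3 - <<'E'
from h import *
to(.449,-.356,.127,2.904)
p,d,c,W=look("wrist","w1");print(c["origin"],proj([[.449,-.356,.148],[.527,-.375,.115]],c))
E
```

```text
t 3.2 tcp [ 0.4812 -0.37    0.23  ] yaw 2.850 tiltz [-0.024 -0.005 -1.   ] j [-0.73  0.17  1.46 -0.02  1.52 -2.01] F [ 0.  -0.1 -0.8] gap 0.0513 gf 0
shift now-frame mm [ 32.7   5.3 103.6]
rz total -0.054; shift after turn [ 32.3   7.  103.6]
[ 0.4217972  -0.34978421  0.36504917] [[324.83322944 197.76842335]
 [329.23869052 291.9565912 ]]
```

View pics/w1.png

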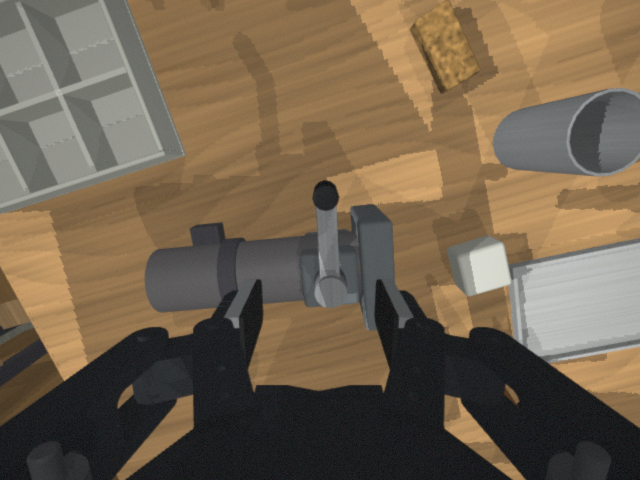

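The knob is at about (325,194) and the pivot cap at (331,291), close to the predicted positions. The tool has a small tilt, so I'll compute an alignment for it.

```bash
cat >> h.py <<'E'
def to(x,y,z,yaw):
    s=bot.state();M=R.from_rotvec(s["tcp_rot"]).as_matrix();w=np.arctan2(M[1,0],M[0,0])
    print("t %.1f tcp"%s["t"],s["tcp_pos"].round(4),"yaw %.3f z %s j"%(w,M[:,2].round(3)),s["joint_pos"].round(2),"F",s["force"].round(1),"gap %.4f gf %.0f"%(s["finger_gap"],s["grip_force"]))
    d=((np.array([x,y,z])-s["tcp_pos"])*1000)
    N=np.array([[np.cos(yaw),np.sin(yaw),0],[np.sin(yaw),-np.cos(yaw),0],[0,0,-1]]).T
    print("turn",R.from_matrix(M.T@N).as_rotvec().round(3),"shift after turn",(N.T@d).round(1),"before",(M.T@d).round(1))
E
python3 - <<'E'
from h import *
c=np.load("pics/w1.npz");c={k:c[k] for k in("K","origin","rotation")}
k=ray(325,194,c,.148);p=ray(331,291,c,.115);print(k,p,np.linalg.norm((k-p)[:2]),np.arctan2(*(k-p)[[1,0]]))
to(k[0],k[1],.127,2.92)
E
```

```text
[ 0.4466808  -0.35520412  0.148     ] [ 0.52660571 -0.37340962  0.115     ] 0.08197214140491565 2.9176314256307303
t 3.2 tcp [ 0.481  -0.3703  0.2302] yaw 2.850 z [-0.023 -0.005 -1.   ] j [-0.73  0.17  1.46 -0.02  1.52 -2.01] F [-0.8 -0.1 -0.2] gap 0.0511 gf 0
turn [-0.011 -0.021 -0.07 ] shift after turn [ 36.8   7.2 103.2] before [ 35.    5.8 103.9]
```

>>> send_rows(targets=[[-0.011,-0.021,-0.07,0,0,0,0.6],[0,0,0,19,3.6,0,0.6],[0,0,0,18,3.6,0,0.6],[0,0,0,0,0,0,0.6],[0,0,0,0,0,30,0.6],[0,0,0,0,0,30,0.6],[0,0,0,0,0,25,0.6],[0,0,0,0,0,18,0.6],[0,0,0,0,0,0,0.6],[0,0,0,0,0,0,0],[0,0,0,0,0,0,0],[0,0,0,0,0,0,0],[0,0,0,0,0,0,0],[0,0,0,0,0,0,0]], grip_force=20)

```text
t: 4.65
tcp_pos: [0.4482, -0.3555, 0.1292]
tcp_rot: [0.346, 3.12, -0.003]
force: [-1.1, -1.4, 6.6]
finger_gap: 0.0176
grip_force: 22.0
```

```bash
python3 - <<'E'
from h import *
to(.4467,-.3552,.127,2.92)
E
```

```text
t 4.7 tcp [ 0.4482 -0.3555  0.1292] yaw 2.921 z [ 0.003 -0.002 -1.   ] j [-0.76  0.13  1.69  0.    1.31 -2.11] F [-1.1 -1.4  6.6] gap 0.0176 gf 22
turn [-0.001  0.003  0.001] shift after turn [ 1.5 -0.1  2.2] before [ 1.6 -0.1  2.2]
```

>>> send_rows(targets=[[0,0,0,-0.8,11.4,0,0],[0,0,0.143,0,0,0,0],[0,0,0,-0.8,11.4,0,0],[0,0,0.143,0,0,0,0],[0,0,0,-0.8,11.4,0,0],[0,0,0.143,0,0,0,0],[0,0,0,-0.8,11.4,0,0],[0,0,0.143,0,0,0,0],[0,0,0,-0.8,11.4,0,0],[0,0,0.143,0,0,0,0],[0,0,0,-0.8,11.4,0,0],[0,0,0.143,0,0,0,0],[0,0,0,0,0,0,0]])

```text
t: 5.95
tcp_pos: [0.4887, -0.3008, 0.1281]
tcp_rot: [1.613, 2.694, 0.002]
force: [0.9, 2.3, 3.6]
finger_gap: 0.0172
grip_force: 22.6
```

```bash
python3 - <<'E'
from h import *
P=np.array([.5266,-.3734]);a=2.918-6*.143
to(P[0]+.08*np.cos(a),P[1]+.08*np.sin(a),.129,a)
E
```

```text
t 6.0 tcp [ 0.4887 -0.3008  0.1281] yaw 2.063 z [ 0.002  0.    -1.   ] j [-0.64  0.14  1.69  0.    1.32 -1.13] F [0.9 2.3 3.6] gap 0.0172 gf 23
turn [0.002 0.001 0.003] shift after turn [-1.9 -0.7 -0.9] before [-1.9 -0.7 -0.9]
```

>>> send_rows(targets=[[0,0,0,-1.2,11.4,0,0],[0,0,0.143,0,0,0,0],[0,0,0,-1.2,11.4,0,0],[0,0,0.143,0,0,0,0],[0,0,0,-1,11.4,0,0],[0,0,0.143,0,0,0,0],[0,0,0,-0.8,11.4,0,0],[0,0,0.143,0,0,0,0],[0,0,0,-0.8,11.4,0,0],[0,0,0.143,0,0,0,0],[0,0,0,0,3,0,0],[0,0,0,0,3,0,0],[0,0,0,0,0,0,0]])

```text
t: 7.25
tcp_pos: [0.5424, -0.2949, 0.1265]
tcp_rot: [-2.437, -1.959, 0.015]
force: [-40.1, 10.6, 26.4]
finger_gap: 0.017
grip_force: 29.1
```

```bash
python3 - <<'E'
from h import *
P=np.array([.5266,-.3734]);a=2.918-np.pi/2
to(P[0]+.08*np.cos(a),P[1]+.08*np.sin(a),.129,a)
print(bot.state()["wrist_torque"])
E
```

```text
t 7.2 tcp [ 0.5424 -0.2949  0.1265] yaw 1.354 z [-0.016  0.005 -1.   ] j [-0.58  0.27  1.54 -0.    1.35 -0.36] F [-40.1  10.6  26.4] gap 0.0170 gf 29
turn [-0.017 -0.002  0.007] shift after turn [-0.1  2.1 -2.5] before [-0.1  2.  -2.5]
[ 1.53829779  6.27366422 -0.07143961]
```

>>> send_rows(targets=[[0,0,0,0,0,0,0.6],[0,0,0,0,0,0,0.6],[0,0,0,0,0,0,0.6],[0,0,0,0,0,-40,0.6],[0,0,0,0,0,-40,0.6],[0,0,0,0,0,-45,0.6],[-0.017,-0.002,-0.1,0,0,-40,0.6],[0,0,-0.117,0,0,0,0.6],[0,0,0,40,0,0,0.6],[0,0,0,45,0,0,0.6],[0,0,0,45,-5,0,0.6],[0,0,0,45,-5,0,0.6],[0,0,0,45,-5,0,0.6],[0,0,0,45,-5,0,0.6],[0,0,0,45,-5,0,0.6],[0,0,0,45,-5,0,0.6],[0,0,0,45,-5,0,0.6],[0,0,0,40,-5,0,0.6],[0,0,0,0,0,0,0.6]])

```text
t: 9.15
tcp_pos: [0.5111, 0.1489, 0.2898]
tcp_rot: [2.209, 2.214, 0.016]
force: [0.2, -0.8, 0.4]
finger_gap: 0.051
grip_force: 0.0
```

```bash
python3 - <<'E'
from h import *
to(.502,.25,.30,1.571)
p,d,c,W=look("wrist","w2");print(c["origin"],proj([[.502,.322,.225],[.502,.322,.17]],c))
P,d,c,W=look("top","t2")
cv2.imwrite("pics/c2.png",np.hstack([cv2.resize(p,(640,480))[:,:,::-1][:,160:480],cv2.resize(P[205:280,430:530],(400,480),interpolation=2)[:,:,::-1]]))
E
```

```text
t 9.2 tcp [0.5111 0.1489 0.2898] yaw 1.573 z [ 0.017 -0.003 -1.   ] j [ 0.19 -0.08  1.61 -0.01  1.59  0.19] F [ 0.2 -0.8  0.4] gap 0.0510 gf 0
turn [0.017 0.003 0.002] shift after turn [101.1  -9.1 -10.2] before [101.1  -8.7 -10.6]
[0.51022183 0.21646561 0.42331105] [[295.39062045 -79.35958303]
 [299.66088645 -24.25840148]]
```

View pics/c2.png

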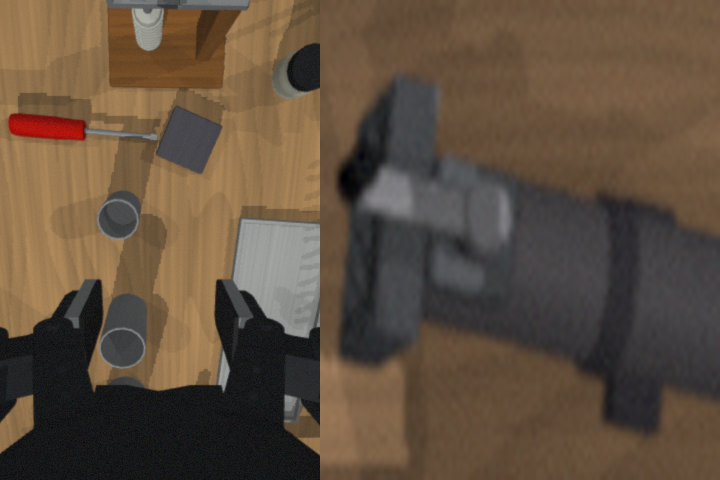

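The damper lever now lies in line with the duct, so it is fully open. Next I'll move close to the brush and measure its grip with the wrist camera.

>>> send_rows(targets=[[0.017,0.003,0.002,0,0,0,0.6],[0,0,0,25,-2,-4,0.6],[0,0,0,30,-2,-4,0.6],[0,0,0,30,-2,-4,0.6],[0,0,0,15,-3,0,0.6],[0,0,0,0,0,0,0.6],[0,0,0,0,0,0,0.6]])

```text
t: 9.95
tcp_pos: [0.5039, 0.2431, 0.3013]
tcp_rot: [2.23, 2.212, -0.003]
force: [0.2, -0.1, -0.0]
finger_gap: 0.0513
grip_force: 0.0
```

```bash
python3 - <<'E'
from h import *
np.set_printoptions(precision=4,suppress=True)
to(.502,.322,.19,1.571)
p,d,c,W=look("wrist","w3");print(c["origin"],proj([[.502,.322,.225],[.502,.322,.17]],c))
E
```

```text
t 9.9 tcp [0.5039 0.2431 0.3013] yaw 1.563 z [-0.001 -0.002 -1.   ] j [ 0.36  0.    1.51 -0.    1.63  0.37] F [ 0.2 -0.1 -0. ] gap 0.0513 gf 0
turn [-0.001  0.002 -0.008] shift after turn [ 78.9  -1.9 111.3] before [ 79.2  -2.5 111.1]
[0.5061 0.3106 0.4348] [[311.8891 125.4596]
 [313.3666 129.6049]]
```

View pics/w3.png

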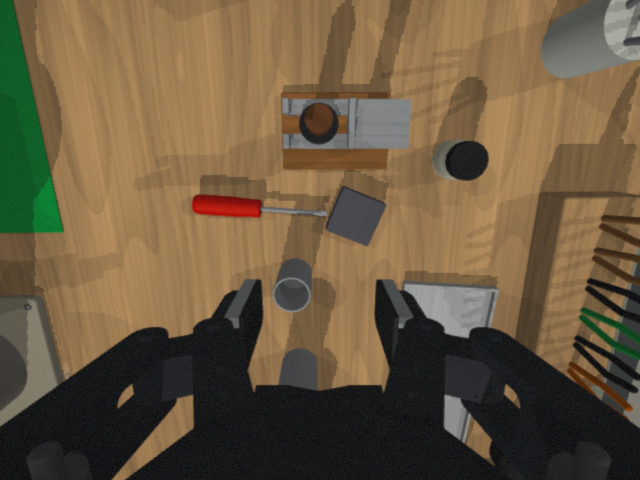

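The grip top is at (320,120) and the collar centre at (319,124). The stand's axis lies almost exactly along world x.

```bash
python3 - <<'E'
from h import *
f=np.load("pics/w3.npz");c={k:f[k] for k in("K","origin","rotation")}
print(ray(320,120,c,.225),ray(319,124,c,.17),[ray(u,v,c,.165).round(4) for u,v in((283,100),(410,100),(283,148),(410,148))])
g=ray(319.5,122,c,.197)
# collar circle via dark mask
m=(f["p"].max(2)<38)[100:150,290:350].astype(np.uint8);k,l,s,q=cv2.connectedComponentsWithStats(m);i=1+np.argmax(s[1:,4]);print(s[i]+[290,100,0,0,0],q[i]+[290,100])
to(g[0],g[1],.195,1.571)
E
```

```text
[0.50686441 0.3250415  0.225     ] [0.50629004 0.32598271 0.17      ] [array([0.4793, 0.3437, 0.165 ]), array([0.5749, 0.3428, 0.165 ]), array([0.478 , 0.3087, 0.165 ]), array([0.5772, 0.3079, 0.165 ])]
[300 111  38  32 320] [317.53125  131.553125]
t 10.0 tcp [0.504  0.2428 0.3014] yaw 1.562 z [-0.001 -0.002 -1.   ] j [ 0.36  0.    1.51 -0.    1.63  0.37] F [ 0.9 -1.2  0.8] gap 0.0513 gf 0
turn [-0.001  0.002 -0.009] shift after turn [ 82.9   2.7 106.4] before [ 83.1   2.  106.2]
```

>>> send_rows(targets=[[0,0,-0.009,21,0.5,0,0.6],[0,0,0,31,1,0,0.6],[0,0,0,31,1,0,0.6],[0,0,0,0,0,0,0.6],[0,0,0,0,0,30,0.6],[0,0,0,0,0,30,0.6],[0,0,0,0,0,26,0.6],[0,0,0,0,0,20,0.6],[0,0,0,0,0,0,0.6]])

```text
t: 10.9
tcp_pos: [0.5048, 0.3243, 0.1916]
tcp_rot: [-2.221, -2.221, 0.012]
force: [-0.5, -0.5, -0.1]
finger_gap: 0.0511
grip_force: 0.0
```

```bash
python3 - <<'E'
from h import *
to(.5065,.3255,.195,1.571)
E
```

```text
t 10.9 tcp [0.5048 0.3243 0.1916] yaw 1.570 z [-0.006 -0.005 -1.   ] j [ 0.49  0.16  1.54 -0.    1.45  0.49] F [-0.5 -0.5 -0.1] gap 0.0511 gf 0
turn [-0.006  0.005 -0.001] shift after turn [ 1.2  1.7 -3.4] before [ 1.2  1.7 -3.5]
```

>>> send_rows(targets=[[-0.006,0.005,0,1.2,1.7,-3.5,0.6],[0,0,0,0,0,0,0],[0,0,0,0,0,0,0],[0,0,0,0,0,0,0],[0,0,0,0,0,0,0],[0,0,0,0,0,0,0],[0,0,0,0,0,0,0]], grip_force=60)

```text
t: 11.6
tcp_pos: [0.5087, 0.3286, 0.2011]
tcp_rot: [2.218, 2.221, 0.014]
force: [-0.9, -2.1, 7.0]
finger_gap: 0.0162
grip_force: 58.4
```

```bash
python3 - <<'E'
from h import *
to(.5065,.3255,.195,1.571)
E
```

```text
t 11.6 tcp [0.5087 0.3286 0.2011] yaw 1.572 z [ 0.008  0.005 -1.   ] j [0.49 0.16 1.53 0.   1.45 0.49] F [-0.9 -2.1  7. ] gap 0.0162 gf 58
turn [ 0.008 -0.005  0.001] shift after turn [-3.1 -2.2  6.1] before [-3.1 -2.2  6.1]
```

>>> send_rows(targets=[[0.008,-0.005,0,0,0,-6,0],[0,0,0,0,0,-8,0],[0,0,0,0,0,-8,0],[0,0,0,0,0,0,0],[0,0,0,0,0,0,0],[0,0,0,0,-15,0,0],[0,0,0,0,-20,0,0],[0,0,0,0,-20,0,0],[0,0,0,0,-25,0,0],[0,0,0,0,0,0,0],[0,0,0,0,0,0,0],[0,0,0,0,0,0,0]])

```text
t: 12.8
tcp_pos: [0.4285, 0.3281, 0.2212]
tcp_rot: [-2.22, -2.222, 0.003]
force: [-1.0, 0.2, -0.4]
finger_gap: 0.0162
grip_force: 58.7
```

```bash
python3 - <<'E'
from h import *
to(.42,.3255,.22,1.571)
p,d,c,W=look("scene","s4");p2,d,c2,W=look("top","t4");
f=lambda i,x,y,w,h:cv2.resize(i[y:y+h,x:x+w],(400,400),interpolation=2)
cv2.imwrite("pics/c4.png",np.hstack([f(p,360,130,130,130),f(p2,180,200,230,130)])[:,:,::-1])
E
```

```text
t 12.8 tcp [0.4285 0.3281 0.2212] yaw 1.572 z [-0.002 -0.001 -1.   ] j [ 0.56 -0.02  1.68 -0.    1.49  0.56] F [-1.   0.2 -0.4] gap 0.0162 gf 59
turn [-0.002  0.001  0.001] shift after turn [-2.6 -8.5  1.2] before [-2.6 -8.5  1.2]
```

View pics/c4.png

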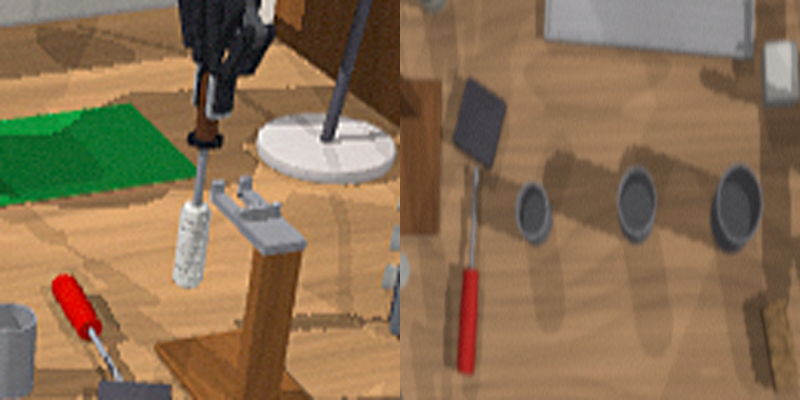

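The brush is clear of the fork, the beakers are unmoved, and nothing else has been disturbed. Next I'll measure the tip in the wrist and scene views.

```bash
python3 - <<'E'
from h import *
np.set_printoptions(precision=4,suppress=True)
p,d,c,W=look("wrist","w5");print(c["K"][0,0])
T=bot.state()["tcp_pos"];B=T-[0,0,.176];up=np.array([0,0,1])
pts=np.array([B,B+.08*up,B+.14*up])
print("wrist pred",proj(pts,c)); 
f=np.load("pics/s4.npz");cs={k:f[k] for k in("K","origin","rotation")};print("scene pred",proj(pts,cs))
def white(im,x0,x1,y0,y1):
    g=im[y0:y1,x0:x1].astype(int);m=((g.min(2)>105)&(np.ptp(g,axis=2)<40)).astype(np.uint8);k,l,s,q=cv2.connectedComponentsWithStats(m);i=1+np.argmax(s[1:,4]);mm=l==i
    ys=np.where(mm.any(1))[0];return q[i]+[x0,y0],s[i][:4]+[x0,y0,0,0],[(r+y0,np.where(mm[r])[0].mean()+x0) for r in ys[::4]]
print(white(f["p"],410,435,190,230))
print(white(p,270,370,200,390))
cv2.imwrite("pics/c5.png",cv2.resize(p[220:380,220:420],(800,600))[:,:,::-1])
E
```

```text
333.6829149549086
wrist pred [[317.3352 219.265 ]
 [316.6901 243.0485]
 [315.8463 274.155 ]]
scene pred [[421.1793 222.527 ]
 [424.1589 196.9294]
 [426.5272 176.5843]]
(array([421.9778, 208.4741]), array([416, 190,  13,  34]), [(np.int64(190), np.float64(423.5)), (np.int64(194), np.float64(423.0)), (np.int64(198), np.float64(423.0)), (np.int64(202), np.float64(422.5)), (np.int64(206), np.float64(422.5)), (np.int64(210), np.float64(422.0)), (np.int64(214), np.float64(421.5)), (np.int64(218), np.float64(420.5)), (np.int64(222), np.float64(421.0))])
(array([317.4397, 232.2272]), array([300, 210,  37,  45]), [(np.int64(210), np.float64(317.0)), (np.int64(214), np.float64(318.0)), (np.int64(218), np.float64(317.5)), (np.int64(222), np.float64(317.5)), (np.int64(226), np.float64(317.5)), (np.int64(230), np.float64(318.3333333333333)), (np.int64(234), np.float64(316.19354838709677)), (np.int64(238), np.float64(316.625)), (np.int64(242), np.float64(317.3)), (np.int64(246), np.float64(317.28)), (np.int64(250), np.float64(317.2608695652174)), (np.int64(254), np.float64(320.4))])
```

View pics/c5.png

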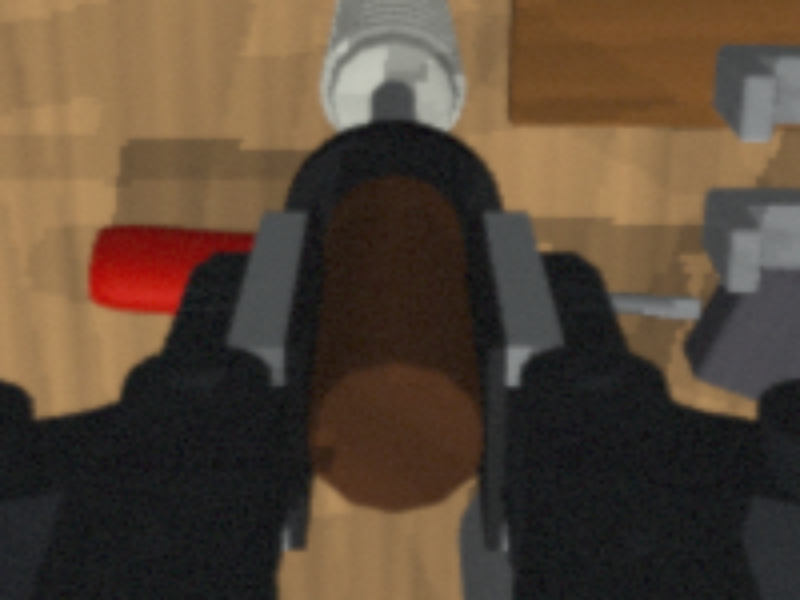

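>>> send_rows(targets=[[0,0,0,0,0,-25,0],[0,0,0,-10,0,-25,0],[0,0,0,-25,0,-25,0],[0,0,0,-30,0,0,0],[0,0,0,-30,7,0,0],[0,0,0,-30,8,0,0],[0,0,0,-30,9,0,0],[0,0,0,-22,9,0,0],[0,0,0,-13,9,0,0],[0,0,0,0,0,0,0],[0,0,0,0,0,0,0],[0,0,0,0,0,0,0],[0,0,0,0,0,0,0]])

```text
t: 14.25
tcp_pos: [0.4701, 0.1392, 0.2964]
tcp_rot: [-2.218, -2.223, 0.004]
force: [-0.7, 0.3, -0.8]
finger_gap: 0.0163
grip_force: 58.7
```

```bash
cat >> h.py <<'E'
def beakers(tag):
    """rim circle centres from both fixed cameras"""
    out={}
    H=dict(s=(.07,.0218),m=(.09,.0258),l=(.11,.0297))
    for n in("top","scene"):
        p,d,c,W=look(n,tag+n);g=p.astype(int)
        for k,(h,r) in H.items():
            m=(np.abs(W[...,2]-h-.001)<.008)&(W[...,0]>.25)&(W[...,0]<.62)&(abs(W[...,1])<.25)&(np.ptp(g,axis=2)<30)
            kk,l,s,q=cv2.connectedComponentsWithStats(cv2.dilate(m.astype(np.uint8),np.ones((3,3))))
            for i in range(1,kk):
                P=W[(l==i)&m][:,:2]
                if len(P)>25:
                    cc,rr=circ(P)
                    if abs(rr-r)<.0022: out.setdefault(k,[]).append((n,cc.round(4),round(rr,4),len(P)))
    for k in out: print(k,out[k])
E
python3 - <<'E'
from h import *
to(.4712,.1377,.275,1.571)
beakers("b1")
p,d,c,W=look("wrist","w6");print(proj([[.4712,.1377,.07],bot.state()["tcp_pos"]-[0,0,.176]],c))
cv2.imwrite("pics/c6.png",cv2.resize(p[140:380,160:480],(800,600))[:,:,::-1])
E
```

```text
t 14.2 tcp [0.4701 0.1392 0.2964] yaw 1.573 z [-0.002 -0.001 -1.   ] j [ 0.18 -0.18  1.69 -0.    1.63  0.18] F [-0.7  0.3 -0.8] gap 0.0163 gf 59
turn [-0.002  0.001  0.002] shift after turn [-1.5  1.1 21.4] before [-1.5  1.2 21.4]
m [('top', array([ 0.4726, -0.0085]), np.float64(0.0255), 84), ('scene', array([ 0.4747, -0.0071]), np.float64(0.0254), 146)]
l [('top', array([ 0.4662, -0.1465]), np.float64(0.0294), 109), ('scene', array([ 0.4683, -0.1452]), np.float64(0.0296), 184)]
s [('scene', array([0.4722, 0.1386]), np.float64(0.0215), 121)]
[[318.69342077 210.67190776]
 [317.44735642 219.38648793]]
```

View pics/c6.png

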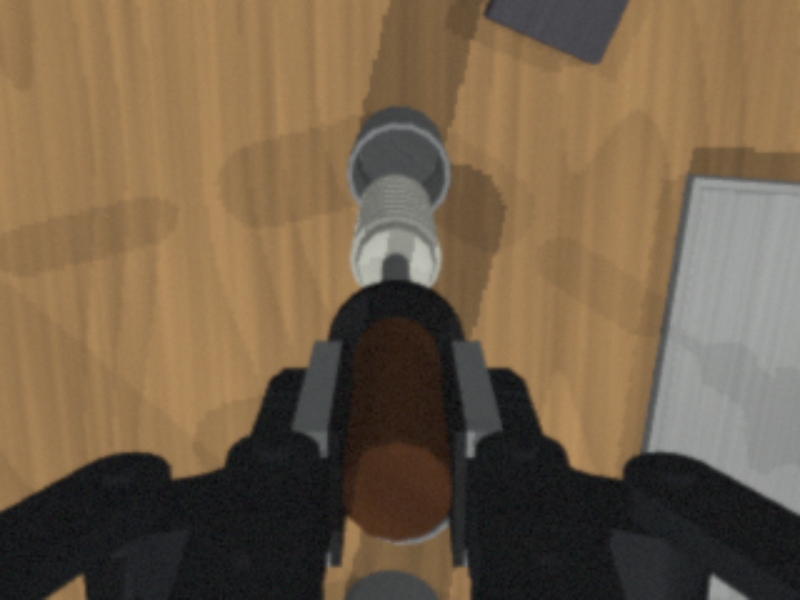

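>>> send_rows(targets=[[0,0,0,0,2.4,0,0],[0,0,0,0,0,20,0],[0,0,0,0,0,25,0],[0,0,0,0,0,25,0],[0,0,0,0,0,25,0],[0,0,0,0,0,15,0],[0,0,0,0,0,0,0],[0,0,0,0,0,0,0],[0,0,0,0,0,0,0]])

```text
t: 15.3
tcp_pos: [0.4735, 0.1384, 0.1882]
tcp_rot: [2.22, 2.222, -0.001]
force: [-0.3, -0.1, -0.8]
finger_gap: 0.0163
grip_force: 58.7
```

>>> send_rows(targets=[[0,0,0,0,0,3,0],[0,0,0,0,0,1.5,0],[0,0,0,0,0,0,0]])

```text
t: 15.6
tcp_pos: [0.4725, 0.1382, 0.182]
tcp_rot: [-2.22, -2.222, 0.004]
force: [-1.1, -0.4, 0.2]
finger_gap: 0.0162
grip_force: 58.7
```

```bash
python3 - <<'E'
from h import *
to(.4722,.1388,.181,1.571)
beakers("b2")
E
```

```text
t 15.6 tcp [0.4725 0.1382 0.182 ] yaw 1.572 z [-0.002 -0.001 -1.   ] j [ 0.18 -0.13  1.85 -0.    1.42  0.18] F [-1.1 -0.4  0.2] gap 0.0162 gf 59
turn [-0.002  0.001  0.001] shift after turn [ 0.6 -0.3  1. ] before [ 0.6 -0.3  1. ]
m [('top', array([ 0.4727, -0.0085]), np.float64(0.0256), 81), ('scene', array([ 0.4748, -0.0074]), np.float64(0.0256), 151)]
l [('top', array([ 0.4662, -0.1465]), np.float64(0.0294), 114), ('scene', array([ 0.4682, -0.1452]), np.float64(0.0297), 186)]
```

>>> send_rows(targets=[[0,0,0,0,0,1.5,0],[0,0,0,0,0,0,0],[0,0,0,0,0,0,0]])

```text
t: 16.0
tcp_pos: [0.4729, 0.1382, 0.1811]
tcp_rot: [2.22, 2.222, -0.002]
force: [-0.8, -0.0, 5.5]
finger_gap: 0.0162
grip_force: 59.3
```

>>> send_rows(targets=[[0,0,0,0,0,1.5,0],[0,0,0,0,0,0,0],[0,0,0,0,0,0,0]])

```text
t: 16.3
tcp_pos: [0.4736, 0.1384, 0.1811]
tcp_rot: [2.219, 2.222, 0.0]
force: [-2.1, -0.8, 13.6]
finger_gap: 0.0166
grip_force: 60.7
```

>>> send_rows(targets=[[0,0,0,0,0,-24,0],[0,0,0,0,0,-25,0],[0,0,0,0,0,-24,0],[0,0,0,0,0,0,0],[0,0,0,0,0,0,0],[0,0,0,0,0,25,0],[0,0,0,0,0,25,0],[0,0,0,0,0,22,0],[0,0,0,0,0,0,0],[0,0,0,0,0,0,0],[0,0,0,0,0,-24,0],[0,0,0,0,0,-25,0],[0,0,0,0,0,-24,0],[0,0,0,0,0,0,0],[0,0,0,0,0,0,0],[0,0,0,0,0,25,0],[0,0,0,0,0,25,0],[0,0,0,0,0,23,0],[0,0,0,0,0,0,0],[0,0,0,0,0,0,0]])

```text
t: 18.3
tcp_pos: [0.4711, 0.1379, 0.178]
tcp_rot: [-2.218, -2.221, 0.009]
force: [0.9, -0.6, -0.5]
finger_gap: 0.0163
grip_force: 68.8
```

>>> send_rows(targets=[[0,0,0,0,0,-24,0],[0,0,0,0,0,-25,0],[0,0,0,0,0,-24,0],[0,0,0,0,0,0,0],[0,0,0,0,0,0,0],[0,0,0,0,0,25,0],[0,0,0,0,0,25,0],[0,0,0,0,0,23,0],[0,0,0,0,0,0,0],[0,0,0,0,0,-25,0],[0,0,0,0,0,-25,0],[0,0,0,0,0,-30,0],[0,0,0,0,0,-30,0],[0,0,0,0,0,-20,0],[0,0,0,0,0,0,0],[0,0,0,0,0,0,0]])

```text
t: 19.9
tcp_pos: [0.4728, 0.1384, 0.3101]
tcp_rot: [-2.22, -2.223, 0.003]
force: [0.3, -0.5, -1.1]
finger_gap: 0.0161
grip_force: 68.9
```

```bash
python3 - <<'E'
from h import *
to(.4745,-.0073,.31,1.571)
beakers("b3")
E
```

```text
t 19.9 tcp [0.4728 0.1384 0.3101] yaw 1.572 z [-0.001 -0.001 -1.   ] j [ 0.18 -0.18  1.67 -0.    1.66  0.18] F [ 0.3 -0.5 -1.1] gap 0.0161 gf 69
turn [-0.001  0.001  0.001] shift after turn [-1.457e+02  1.700e+00  1.000e-01] before [-145.7    1.5    0.3]
m [('top', array([ 0.4726, -0.0085]), np.float64(0.0255), 82), ('scene', array([ 0.4749, -0.0073]), np.float64(0.0255), 150)]
l [('top', array([ 0.4663, -0.1466]), np.float64(0.0294), 106), ('scene', array([ 0.4682, -0.1451]), np.float64(0.0294), 190)]
s [('scene', array([0.4718, 0.1385]), np.float64(0.0217), 114)]
```

>>> send_rows(targets=[[0,0,0,-20,0,0,0],[0,0,0,-30,0.5,0,0],[0,0,0,-30,0.5,0,0],[0,0,0,-30,0.5,0,0],[0,0,0,-22,0,0,0],[0,0,0,-13.5,0,0,0],[0,0,0,0,0,0,0],[0,0,0,0,0,0,0],[0,0,0,0,0,0,0]])

```text
t: 20.9
tcp_pos: [0.4743, -0.0063, 0.3098]
tcp_rot: [-2.218, -2.223, 0.004]
force: [-0.0, -0.2, -1.7]
finger_gap: 0.0163
grip_force: 68.9
```

```bash
python3 - <<'E'
from h import *
to(.4745,-.0073,.180,1.571)
p,d,c,W=look("wrist","w7");T=bot.state()["tcp_pos"];print(proj([[.4745,-.0073,.09],T-[0,0,.174]],c))
W2=cloud(d,c);m=(abs(W2[...,2]-.091)<.008)&(np.hypot(W2[...,0]-.4745,W2[...,1]+.0073)<.045)&(np.hypot(W2[...,0]-T[0],W2[...,1]-T[1])>.018);P=W2[m][:,:2];print(len(P),circ(P))
E
```

```text
t 20.9 tcp [ 0.4743 -0.0063  0.3098] yaw 1.573 z [-0.003 -0.001 -1.   ] j [-0.12 -0.23  1.71 -0.    1.66 -0.12] F [-0.  -0.2 -1.7] gap 0.0163 gf 69
turn [-0.003  0.001  0.002] shift after turn [ -1.    0.2 129.8] before [ -0.9   0.5 129.8]
[[317.91613702 211.65032678]
 [317.55162658 219.8077266 ]]
316 (array([ 0.47436791, -0.00677662]), np.float64(0.02535332287367993))
```

>>> send_rows(targets=[[0,0,0,-0.7,0,20,0],[0,0,0,0,0,30,0],[0,0,0,0,0,30,0],[0,0,0,0,0,26,0],[0,0,0,0,0,15,0],[0,0,0,0,0,5,0],[0,0,0,0,0,0,0],[0,0,0,0,0,0,0],[0,0,0,0,0,1.5,0],[0,0,0,0,0,1.5,0],[0,0,0,0,0,0,0]])

```text
t: 22.05
tcp_pos: [0.4743, -0.0081, 0.1814]
tcp_rot: [-2.22, -2.223, 0.003]
force: [0.6, 0.0, -0.4]
finger_gap: 0.0165
grip_force: 68.9
```

>>> send_rows(targets=[[0,0,0,0,0,1.5,0],[0,0,0,0,0,0,0],[0,0,0,0,0,0,0]])

```text
t: 22.35
tcp_pos: [0.4741, -0.008, 0.1795]
tcp_rot: [-2.22, -2.222, 0.004]
force: [0.3, -0.6, -1.1]
finger_gap: 0.0164
grip_force: 68.9
```

>>> send_rows(targets=[[0,0,0,0,0,1.5,0],[0,0,0,0,0,1,0],[0,0,0,0,0,0,0]])

```text
t: 22.65
tcp_pos: [0.474, -0.008, 0.1768]
tcp_rot: [-2.22, -2.222, 0.004]
force: [0.6, 0.3, -0.3]
finger_gap: 0.0164
grip_force: 68.9
```

>>> send_rows(targets=[[0,0,0,0,0,1.2,0],[0,0,0,0,0,0,0]])

```text
t: 22.85
tcp_pos: [0.474, -0.008, 0.1757]
tcp_rot: [-2.22, -2.222, 0.004]
force: [-0.7, -0.3, -0.8]
finger_gap: 0.0161
grip_force: 68.9
```

>>> send_rows(targets=[[0,0,0,0,0,1,0],[0,0,0,0,0,1,0],[0,0,0,0,0,0,0]])

```text
t: 23.15
tcp_pos: [0.474, -0.008, 0.1737]
tcp_rot: [-2.22, -2.222, 0.004]
force: [0.3, 0.3, -1.0]
finger_gap: 0.016
grip_force: 68.9
```

>>> send_rows(targets=[[0,0,0,0,0,1,0],[0,0,0,0,0,1,0],[0,0,0,0,0,0,0]])

```text
t: 23.45
tcp_pos: [0.4747, -0.0082, 0.1731]
tcp_rot: [2.22, 2.222, -0.002]
force: [-0.7, -0.4, 7.2]
finger_gap: 0.0165
grip_force: 69.7
```

```bash
python3 - <<'E'
from h import *
to(.4745,-.0073,.180,1.571)
T=bot.state()["tcp_pos"]
p,d,c,W=look("scene","s8");print(proj([T-[0,0,.176-.14],T-[0,0,.176-.145]],c),proj([T-[0,0,.176-.10]],c))
cv2.imwrite("pics/c8.png",cv2.resize(p[170:270,250:370],(720,600),interpolation=2)[:,:,::-1])
E
```

```text
t 23.4 tcp [ 0.4747 -0.0082  0.1731] yaw 1.572 z [-0.    -0.002 -1.   ] j [-0.12 -0.17  1.91 -0.    1.41 -0.12] F [-0.7 -0.4  7.2] gap 0.0165 gf 70
turn [-0.     0.002  0.001] shift after turn [ 0.9 -0.2 -6.9] before [ 0.8 -0.2 -6.9]
[[307.2894614  220.23472014]
 [307.23347936 218.46331882]] [[307.72824809 234.11894646]]
```

View pics/c8.png

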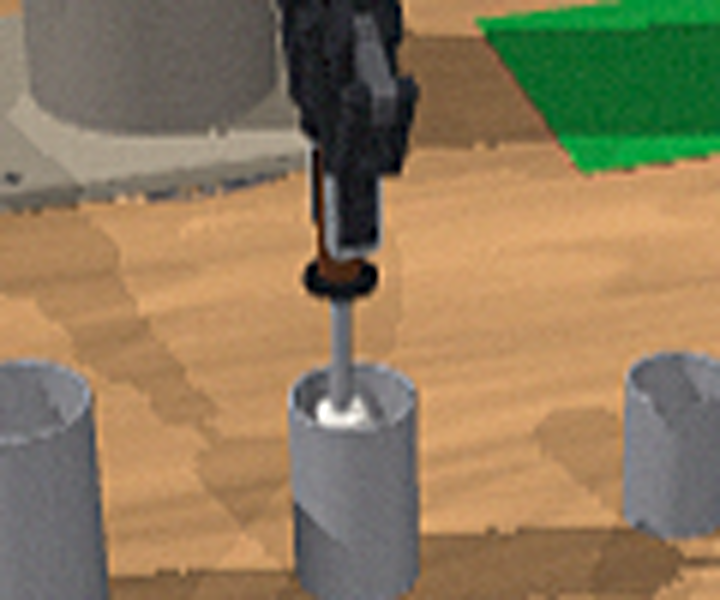

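The white head sits down in the medium beaker, with the collar at about (307,217). So the tip is on the bottom, and the brush has slid about 8 mm up in the grip. I'll grip harder and slow down near the bottom.

>>> send_rows(targets=[[0,0,0,0,0,-25,0],[0,0,0,0,0,-30,0],[0,0,0,0,0,-25,0],[0,0,0,0,0,-12,0],[0,0,0,0,0,0,0],[0,0,0,0,0,0,0],[0,0,0,0,0,25,0],[0,0,0,0,0,30,0],[0,0,0,0,0,17,0],[0,0,0,0,0,10,0],[0,0,0,0,0,6,0],[0,0,0,0,0,3,0],[0,0,0,0,0,0,0],[0,0,0,0,0,1,0],[0,0,0,0,0,0,0]], grip_force=90)

```text
t: 25.0
tcp_pos: [0.4749, -0.0082, 0.1732]
tcp_rot: [2.219, 2.222, -0.002]
force: [-1.2, -0.2, 4.2]
finger_gap: 0.0159
grip_force: 88.6
```

>>> send_rows(targets=[[0,0,0,0,0,1,0],[0,0,0,0,0,0,0]])

```text
t: 25.2
tcp_pos: [0.4753, -0.0082, 0.1731]
tcp_rot: [2.219, 2.221, -0.001]
force: [-2.5, 0.2, 10.8]
finger_gap: 0.0164
grip_force: 89.2
```

>>> send_rows(targets=[[0,0,0,0,0,-25,0],[0,0,0,0,0,-30,0],[0,0,0,0,0,-25,0],[0,0,0,0,0,-13,0],[0,0,0,0,0,0,0],[0,0,0,0,0,0,0],[0,0,0,0,0,25,0],[0,0,0,0,0,30,0],[0,0,0,0,0,17,0],[0,0,0,0,0,10,0],[0,0,0,0,0,6,0],[0,0,0,0,0,3,0],[0,0,0,0,0,0,0],[0,0,0,0,0,1,0],[0,0,0,0,0,1,0],[0,0,0,0,0,0,0]])

```text
t: 26.8
tcp_pos: [0.4753, -0.0082, 0.1731]
tcp_rot: [2.219, 2.221, -0.001]
force: [-2.5, -0.2, 9.7]
finger_gap: 0.0159
grip_force: 89.4
```

>>> send_rows(targets=[[0,0,0,0,0,-25,0],[0,0,0,0,0,-30,0],[0,0,0,0,0,-25,0],[0,0,0,0,0,-13,0],[0,0,0,0,0,0,0],[0,0,0,0,0,0,0],[0,0,0,0,0,-25,0],[0,0,0,0,0,-25,0],[0,0,0,0,0,0,0],[0,0,0,0,0,0,0]])

```text
t: 27.8
tcp_pos: [0.4742, -0.0078, 0.3125]
tcp_rot: [-2.219, -2.222, 0.005]
force: [-0.6, 0.6, -0.4]
finger_gap: 0.0158
grip_force: 88.2
```

```bash
python3 - <<'E'
from h import *
to(.468,-.1450,.31,1.571)
beakers("b4")
E
```

```text
t 27.8 tcp [ 0.4742 -0.0078  0.3125] yaw 1.572 z [-0.003 -0.001 -1.   ] j [-0.12 -0.23  1.7  -0.    1.67 -0.12] F [-0.6  0.6 -0.4] gap 0.0158 gf 88
turn [-0.003  0.001  0.001] shift after turn [-137.2   -6.2    2.5] before [-137.2   -6.3    2.7]
l [('top', array([ 0.4663, -0.1466]), np.float64(0.0294), 75), ('scene', array([ 0.4682, -0.1452]), np.float64(0.0295), 184)]
s [('scene', array([0.44  , 0.1037]), np.float64(0.0218), 109)]
m [('scene', array([ 0.4747, -0.007 ]), np.float64(0.0253), 148)]
```

The small beaker has been knocked to about (0.440, 0.104), so I'll remeasure it later. Next is the large beaker.

>>> send_rows(targets=[[0,0,0,-20,0,0,0],[0,0,0,-30,-1.5,0,0],[0,0,0,-30,-1.5,0,0],[0,0,0,-28,-1.5,0,0],[0,0,0,-20,-1.5,0,0],[0,0,0,-9,0,0,0],[0,0,0,0,0,0,0],[0,0,0,0,0,0,0],[0,0,0,0,0,0,0]])

```text
t: 28.8
tcp_pos: [0.4686, -0.1439, 0.3139]
tcp_rot: [-2.218, -2.223, 0.004]
force: [0.2, 0.7, -1.0]
finger_gap: 0.0158
grip_force: 88.2
```

```bash
python3 - <<'E'
from h import *
to(.468,-.145,.178,1.571)
p,d,c,W=look("wrist","w9");T=bot.state()["tcp_pos"]
m=(abs(W[...,2]-.111)<.008)&(np.hypot(W[...,0]-.468,W[...,1]+.145)<.045)&(np.hypot(W[...,0]-T[0],W[...,1]-T[1])>.018);P=W[m][:,:2];print(len(P),circ(P))
E
```

```text
t 28.8 tcp [ 0.4686 -0.1439  0.3139] yaw 1.573 z [-0.002 -0.001 -1.   ] j [-0.4  -0.19  1.66 -0.    1.67 -0.4 ] F [ 0.2  0.7 -1. ] gap 0.0158 gf 88
turn [-0.002  0.001  0.002] shift after turn [ -1.1  -0.6 135.9] before [ -1.   -0.3 135.9]
406 (array([ 0.46777659, -0.14505987]), np.float64(0.029369236474141795))
```

>>> send_rows(targets=[[0,0,0,-0.6,-0.6,20,0],[0,0,0,0,0,30,0],[0,0,0,0,0,30,0],[0,0,0,0,0,30,0],[0,0,0,0,0,15,0],[0,0,0,0,0,8,0],[0,0,0,0,0,5,0],[0,0,0,0,0,0,0],[0,0,0,0,0,1.5,0],[0,0,0,0,0,1,0],[0,0,0,0,0,0,0]])

```text
t: 29.95
tcp_pos: [0.468, -0.1458, 0.1742]
tcp_rot: [2.22, 2.222, -0.003]
force: [-0.4, 0.0, -0.8]
finger_gap: 0.0158
grip_force: 88.2
```

>>> send_rows(targets=[[0,0,0,0,0,1,0],[0,0,0,0,0,0.5,0],[0,0,0,0,0,0,0]])

```text
t: 30.25
tcp_pos: [0.4681, -0.146, 0.1732]
tcp_rot: [2.22, 2.222, -0.003]
force: [-1.5, 0.9, 6.6]
finger_gap: 0.016
grip_force: 88.9
```

>>> send_rows(targets=[[0,0,0,0,0,-25,0],[0,0,0,0,0,-30,0],[0,0,0,0,0,-30,0],[0,0,0,0,0,-20,0],[0,0,0,0,0,-8,0],[0,0,0,0,0,0,0],[0,0,0,0,0,0,0],[0,0,0,0,0,25,0],[0,0,0,0,0,30,0],[0,0,0,0,0,30,0],[0,0,0,0,0,15,0],[0,0,0,0,0,8,0],[0,0,0,0,0,4,0],[0,0,0,0,0,0,0],[0,0,0,0,0,1,0],[0,0,0,0,0,0.5,0],[0,0,0,0,0,0,0]])

```text
t: 31.95
tcp_pos: [0.4685, -0.1461, 0.1732]
tcp_rot: [2.219, 2.221, -0.003]
force: [-1.7, 0.2, 5.3]
finger_gap: 0.0159
grip_force: 89.0
```

>>> send_rows(targets=[[0,0,0,0,0,-25,0],[0,0,0,0,0,-30,0],[0,0,0,0,0,-30,0],[0,0,0,0,0,-20,0],[0,0,0,0,0,-8,0],[0,0,0,0,0,0,0],[0,0,0,0,0,0,0],[0,0,0,0,0,25,0],[0,0,0,0,0,30,0],[0,0,0,0,0,30,0],[0,0,0,0,0,15,0],[0,0,0,0,0,8,0],[0,0,0,0,0,4,0],[0,0,0,0,0,0,0],[0,0,0,0,0,1,0],[0,0,0,0,0,0.5,0],[0,0,0,0,0,0,0]])

```text
t: 33.65
tcp_pos: [0.4687, -0.1462, 0.1731]
tcp_rot: [2.219, 2.221, -0.002]
force: [-2.4, 0.1, 7.3]
finger_gap: 0.0158
grip_force: 89.1
```

>>> send_rows(targets=[[0,0,0,0,0,-25,0],[0,0,0,0,0,-30,0],[0,0,0,0,0,-30,0],[0,0,0,0,0,-20,0],[0,0,0,0,0,-8,0],[0,0,0,0,0,0,0],[0,0,0,0,0,-25,0],[0,0,0,0,0,-15,0],[0,0,0,0,0,0,0],[0,0,0,0,0,0,0]])

```text
t: 34.65
tcp_pos: [0.468, -0.1455, 0.3234]
tcp_rot: [-2.22, -2.222, 0.004]
force: [0.2, 0.2, -0.7]
finger_gap: 0.0157
grip_force: 88.2
```

```bash
python3 - <<'E'
from h import *
to(.4165,.3265,.213,1.571)
E
```

```text
t 34.6 tcp [ 0.468  -0.1455  0.3234] yaw 1.572 z [-0.002 -0.001 -1.   ] j [-0.4  -0.19  1.65 -0.    1.68 -0.41] F [ 0.2  0.2 -0.7] gap 0.0157 gf 88
turn [-0.002  0.001  0.001] shift after turn [472.  -51.4 110.4] before [472.1 -50.7 109.9]
```

>>> send_rows(targets=[[0,0,0,20,-5,0,0],[0,0,0,30,-7,0,0],[0,0,0,35,-8,0,0],[0,0,0,35,-8,0,0],[0,0,0,35,-8,0,0],[0,0,0,35,-8,0,0],[0,0,0,35,-7,0,0],[0,0,0,35,0,0,0],[0,0,0,35,0,0,0],[0,0,0,35,0,0,0],[0,0,0,35,0,0,0],[0,0,0,35,0,0,0],[0,0,0,35,0,0,0],[0,0,0,25,0,0,0],[0,0,0,12,0,0,0],[0,0,0,0,0,0,0],[0,0,0,0,0,0,0],[0,0,0,0,0,0,0]])

```text
t: 36.45
tcp_pos: [0.4167, 0.3254, 0.3234]
tcp_rot: [-2.221, -2.221, 0.004]
force: [-0.7, -0.4, -0.5]
finger_gap: 0.0161
grip_force: 88.2
```

```bash
python3 - <<'E'
from h import *
to(.4165,.328,.213,1.571)
E
```

```text
t 36.5 tcp [0.4167 0.3254 0.3234] yaw 1.571 z [-0.002 -0.002 -1.   ] j [ 0.57 -0.08  1.55 -0.    1.67  0.57] F [-0.7 -0.4 -0.5] gap 0.0161 gf 88
turn [-0.002  0.002 -0.   ] shift after turn [  2.6  -0.2 110.4] before [2.800e+00 1.000e-01 1.104e+02]
```

>>> send_rows(targets=[[-0.002,0.002,0,2.6,0,20,0],[0,0,0,0,0,30,0],[0,0,0,0,0,30,0],[0,0,0,0,0,20,0],[0,0,0,0,0,10,0],[0,0,0,0,0,0,0],[0,0,0,0,0,0,0],[0,0,0,0,0,0,0]])

```text
t: 37.25
tcp_pos: [0.4173, 0.3295, 0.2154]
tcp_rot: [2.22, 2.222, 0.005]
force: [1.2, -0.1, -0.5]
finger_gap: 0.0156
grip_force: 88.2
```

```bash
python3 - <<'E'
from h import *
to(.507,.328,.213,1.571)
p,d,c,W=look("wrist","w10")
def meas(p,c,T,off,n):
    g=p[200:262,290:345].astype(int);m=((g.min(2)>105)&(np.ptp(g,axis=2)<40)).astype(np.uint8);k,l,s,q=cv2.connectedComponentsWithStats(m);i=1+np.argmax(s[1:,4]);print(n,s[i][:4]+[290,200,0,0],"pred head top,stem base,tip",proj([T-[0,0,off-.08],T-[0,0,off]],c).round(1).tolist())
meas(p,c,bot.state()["tcp_pos"],.168,"new")
f=np.load("pics/w5.npz");meas(f["p"],{k:f[k] for k in("K","origin","rotation")},np.array([.4285,.3281,.2212]),.176,"old")
a=cv2.resize(p[190:350,220:420],(800,600))[:,:,::-1];cv2.imwrite("pics/c10.png",a)
E
```

```text
t 37.2 tcp [0.4173 0.3295 0.2154] yaw 1.572 z [ 0.002  0.002 -1.   ] j [ 0.57 -0.05  1.71  0.    1.47  0.57] F [ 1.2 -0.1 -0.5] gap 0.0156 gf 88
turn [ 0.002 -0.002  0.001] shift after turn [-1.5 89.7  2.4] before [-1.5 89.7  2.6]
new [301 215  37  46] pred head top,stem base,tip [[316.0, 246.6], [316.5, 221.7]]
old [300 210  37  45] pred head top,stem base,tip [[316.6, 243.0], [317.2, 219.2]]
```

View pics/c10.png

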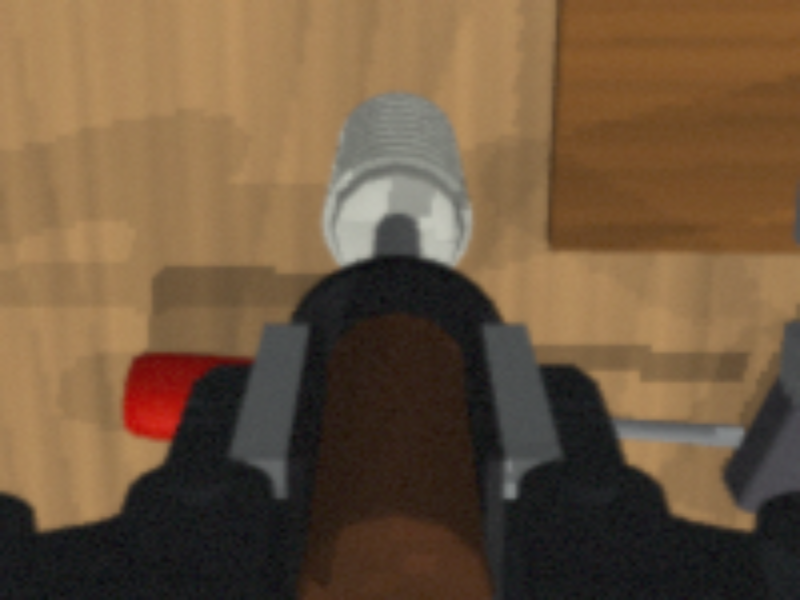

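>>> send_rows(targets=[[0.002,-0.002,0,-1.3,10,0,0],[0,0,0,0,20,0,0],[0,0,0,0,20,0,0],[0,0,0,0,20,0,0],[0,0,0,0,14,0,0],[0,0,0,0,5,0,0],[0,0,0,0,0,0,0],[0,0,0,0,0,0,0],[0,0,0,0,0,0,0]])

```text
t: 38.2
tcp_pos: [0.5049, 0.3281, 0.2135]
tcp_rot: [-2.219, -2.223, 0.004]
force: [0.2, 0.1, -0.4]
finger_gap: 0.016
grip_force: 88.2
```

```bash
python3 - <<'E'
from h import *
to(.5068,.328,.193,1.571)
p,d,c,W=look("scene","s11");p2,d2,c2,W2=look("wrist","w11")
f=lambda i,x,y,w,h:cv2.resize(i[y:y+h,x:x+w],(400,400),interpolation=2)
cv2.imwrite("pics/c11.png",np.hstack([f(p,390,150,100,100),f(p2,260,180,160,160)])[:,:,::-1])
E
```

```text
t 38.2 tcp [0.5049 0.3281 0.2135] yaw 1.572 z [-0.002 -0.001 -1.   ] j [ 0.49  0.15  1.51 -0.    1.48  0.49] F [ 0.2  0.1 -0.4] gap 0.0160 gf 88
turn [-0.002  0.001  0.001] shift after turn [-0.1  1.9 20.5] before [-0.1  2.  20.5]
```

View pics/c11.png

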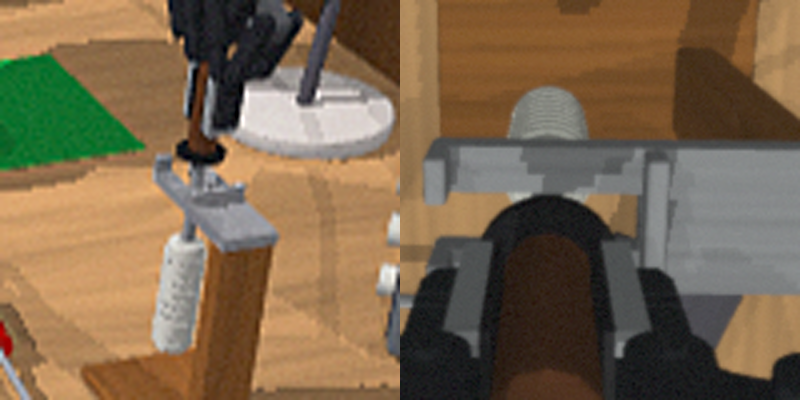

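The stem sits between the prongs and the collar is above them, centred between the tip upstands and the ledge. Lowering now.

>>> send_rows(targets=[[0,0,0,0,0.8,8,0],[0,0,0,0,0,6,0],[0,0,0,0,0,3,0],[0,0,0,0,0,1,0],[0,0,0,0,0,0,0],[0,0,0,0,0,0,0]])

```text
t: 38.9
tcp_pos: [0.5063, 0.3279, 0.1956]
tcp_rot: [-2.22, -2.222, 0.003]
force: [-0.2, 0.3, -1.1]
finger_gap: 0.0158
grip_force: 88.2
```

>>> send_rows(targets=[[0,0,0,0,0,1.3,0],[0,0,0,0,0,0,0],[0,0,0,0,0,0,0]])

```text
t: 39.2
tcp_pos: [0.5062, 0.3279, 0.1942]
tcp_rot: [-2.22, -2.222, 0.004]
force: [-0.7, 0.6, -0.5]
finger_gap: 0.0161
grip_force: 88.2
```

>>> send_rows(targets=[[0,0,0,0,0,1.2,0],[0,0,0,0,0,0,0],[0,0,0,0,0,0,0]])

```text
t: 39.5
tcp_pos: [0.5063, 0.328, 0.1933]
tcp_rot: [-2.22, -2.222, 0.003]
force: [-0.7, 0.1, 2.9]
finger_gap: 0.0158
grip_force: 88.9
```

>>> send_rows(targets=[[0,0,0,0,0,1.2,0],[0,0,0,0,0,0,0],[0,0,0,0,0,0,0]])

```text
t: 39.8
tcp_pos: [0.5064, 0.328, 0.1933]
tcp_rot: [-2.22, -2.223, 0.002]
force: [-3.1, -2.4, 9.1]
finger_gap: 0.0154
grip_force: 89.7
```

>>> send_rows(targets=[[0,0,0,0,0,-0.8,0],[0,0,0,0,0,0,0.35],[0,0,0,0,0,0,0.5],[0,0,0,0,0,0,0.6],[0,0,0,0,0,0,0.6],[0,0,0,0,0,0,0.6],[0,0,0,0,0,-15,0.6],[0,0,0,0,0,-25,0.6],[0,0,0,0,0,-30,0.6],[0,0,0,0,0,-30,0.6],[0,0,0,-25,0,0,1],[0,0,0,-30,0,0,1],[0,0,0,-30,0,0,1],[0,0,0,-30,0,0,1],[0,0,0,-20,0,0,1],[0,0,0,-10,0,0,1],[0,0,0,0,0,0,1],[0,0,0,0,0,0,1]], grip_force=30)

```text
t: 41.6
tcp_pos: [0.5067, 0.1836, 0.2932]
tcp_rot: [-2.22, -2.222, 0.002]
force: [-0.3, -0.2, -0.5]
finger_gap: 0.0856
grip_force: 0.0
```

```bash
python3 - <<'E'
from h import *
np.set_printoptions(precision=4,suppress=True)
beakers("b12")
to(.44,.1037,.045,1.571)
p,d,c,W=look("scene","s12");p2,d2,c2,W2=look("wrist","w12")
for h,g in((.07,(.44,.1037)),):
    m=(abs(W2[...,2]-h-.001)<.006)&(np.hypot(W2[...,0]-g[0],W2[...,1]-g[1])<.045);print(m.sum(),circ(W2[m][:,:2]))
f=lambda i,x,y,w,h:cv2.resize(i[y:y+h,x:x+w],(400,400),interpolation=2)
cv2.imwrite("pics/c12.png",np.hstack([f(p,390,150,100,100),f(p2,160,0,320,320)])[:,:,::-1])
E
```

```text
s [('top', array([0.4377, 0.1021]), np.float64(0.0215), 67), ('scene', array([0.4401, 0.104 ]), np.float64(0.0221), 111)]
m [('top', array([ 0.4726, -0.0085]), np.float64(0.0255), 83), ('scene', array([ 0.4749, -0.0072]), np.float64(0.0256), 155)]
l [('top', array([ 0.4663, -0.1466]), np.float64(0.0295), 110), ('scene', array([ 0.4682, -0.1454]), np.float64(0.0295), 180)]
t 41.7 tcp [0.5065 0.184  0.2929] yaw 1.573 z [-0.002 -0.001 -1.   ] j [ 0.25 -0.05  1.58 -0.    1.62  0.25] F [-0.2  0.2 -0.3] gap 0.0852 gf 0
turn [-0.002  0.001  0.002] shift after turn [-80.3 -66.5 247.9] before [-79.9 -66.2 248.1]
329 (array([0.4396, 0.1046]), np.float64(0.021463151707693535))
```

View pics/c12.png

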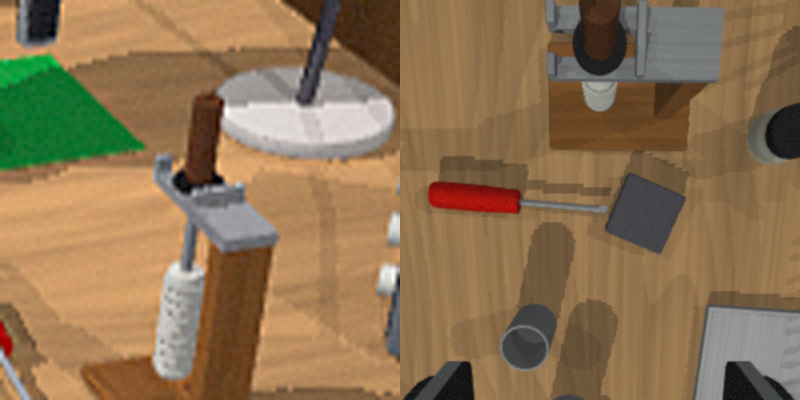

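The brush hangs seated on its fork again, with its collar on the prongs. The small beaker now stands at (0.440, 0.104). Next I'll move the beakers to the tray.

>>> send_rows(targets=[[-0.002,0.001,0.002,-20,-16,10,1],[0,0,0,-25,-22,30,1],[0,0,0,-22,-18,30,1],[0,0,0,-12.7,-10.7,30,1],[0,0,0,0,0,20,1],[0,0,0,0,0,10,1],[0,0,0,0,0,0,1],[0,0,0,0,0,0,1]])

```text
t: 42.6
tcp_pos: [0.4405, 0.1038, 0.1638]
tcp_rot: [2.221, 2.221, 0.001]
force: [-0.4, 0.6, -0.6]
finger_gap: 0.085
grip_force: 0.0
```

```bash
python3 - <<'E'
from h import *
to(.4398,.1043,.042,1.571)
E
```

```text
t 42.6 tcp [0.4405 0.1038 0.1638] yaw 1.571 z [ 0.001 -0.    -1.   ] j [ 0.12 -0.23  1.98 -0.    1.4   0.12] F [-0.4  0.6 -0.6] gap 0.0850 gf 0
turn [ 0.001  0.    -0.   ] shift after turn [  0.5  -0.7 121.8] before [  0.5  -0.8 121.8]
```

>>> send_rows(targets=[[0,0,0,0.5,-0.7,20,1],[0,0,0,0,0,30,1],[0,0,0,0,0,30,1],[0,0,0,0,0,25,1],[0,0,0,0,0,12,1],[0,0,0,0,0,5,1],[0,0,0,0,0,0,1],[0,0,0,0,0,0,0.4],[0,0,0,0,0,0,0.4],[0,0,0,0,0,0,0.4],[0,0,0,0,0,0,0.3],[0,0,0,0,0,0,0.3],[0,0,0,0,0,0,0.3]], grip_force=40)

```text
t: 43.9
tcp_pos: [0.4402, 0.1039, 0.0421]
tcp_rot: [2.221, 2.219, 0.002]
force: [-0.5, 0.3, 5.5]
finger_gap: 0.0448
grip_force: 40.8
```

>>> send_rows(targets=[[0,0,0,0,0,-10,0.3],[0,0,0,0,0,-20,0.3],[0,0,0,0,0,-30,0.3],[0,0,0,0,0,-20,0.3],[0,0,0,0,0,0,0.3],[0,0,0,0,0,0,0.3]])

```text
t: 44.5
tcp_pos: [0.4394, 0.1038, 0.1213]
tcp_rot: [2.222, 2.22, 0.001]
force: [0.2, -0.1, -1.4]
finger_gap: 0.0453
grip_force: 41.2
```

```bash
python3 - <<'E'
from h import *
to(.684,.058,.08,1.571)
p,d,c,W=look("wrist","w13")
f=np.load("pics/b12top.npz");W=cloud(f["d"],{k:f[k] for k in("K","origin","rotation")})
m=(abs(W[...,2]-.005)<.004)&(W[...,0]>.6)&(W[...,0]<.78)&(abs(W[...,1]+.03)<.2)&(np.ptp(f["p"].astype(int),axis=2)<25);print(m.sum(),W[m].mean(0))
f=np.load("pics/s12.npz");W=cloud(f["d"],{k:f[k] for k in("K","origin","rotation")})
m=(abs(W[...,2]-.006)<.004)&(W[...,0]>.6)&(W[...,0]<.78)&(abs(W[...,1]+.03)<.2)&(np.ptp(f["p"].astype(int),axis=2)<25);print(m.sum(),W[m].mean(0),W[m].min(0),W[m].max(0))
E
```

```text
t 44.5 tcp [0.4394 0.1038 0.1213] yaw 1.570 z [ 0.001 -0.    -1.   ] j [ 0.12 -0.19  2.02 -0.    1.31  0.12] F [ 0.2 -0.1 -1.4] gap 0.0453 gf 41
turn [ 0.001  0.    -0.001] shift after turn [-45.9 244.6  41.3] before [-45.6 244.6  41.6]
4668 [ 0.67623151 -0.03352639  0.00515618]
4328 [ 0.66902776 -0.02557024  0.00588603] [ 0.60078803 -0.22731098  0.00201235] [0.74791995 0.13285962 0.00998937]
```

>>> send_rows(targets=[[0,0,0,-3,15,0,0.3],[0,0,0,-5,25,0,0.3],[0,0,0,-6,30,0,0.3],[0,0,0,-6,30,0,0.3],[0,0,0,-6,30,0,0.3],[0,0,0,-6,30,0,0.3],[0,0,0,-6,30,0,0.3],[0,0,0,-5,28,0,0.3],[0,0,0,-3,18,0,0.3],[0,0,0,0,8,0,0.3],[0,0,0,0,0,0,0.3],[0,0,0,0,0,20,0.3],[0,0,0,0,0,25,0.3],[0,0,0,0,0,16,0.3],[0,0,0,0,0,9,0.3],[0,0,0,0,0,0,0.3],[0,0,0,0,0,0,0.3]])

```text
t: 46.25
tcp_pos: [0.6833, 0.0577, 0.0515]
tcp_rot: [2.222, 2.22, 0.0]
force: [-0.1, 0.0, -0.7]
finger_gap: 0.0452
grip_force: 41.2
```

```bash
python3 - <<'E'
from h import *
to(.684,.058,.046,1.571)
E
```

```text
t 46.2 tcp [0.6833 0.0577 0.0515] yaw 1.570 z [ 0.001 -0.    -1.   ] j [ 0.01  0.5   1.39 -0.    1.25  0.01] F [-0.1  0.  -0.7] gap 0.0452 gf 41
turn [ 0.001  0.    -0.001] shift after turn [0.3 0.7 5.5] before [0.3 0.7 5.5]
```

>>> send_rows(targets=[[0,0,0,0,0,3,0.3],[0,0,0,0,0,1.5,0.3],[0,0,0,0,0,0,0.3],[0,0,0,0,0,0,0.3]])

```text
t: 46.65
tcp_pos: [0.6832, 0.0575, 0.0466]
tcp_rot: [2.222, 2.22, -0.0]
force: [-0.9, 0.1, -1.1]
finger_gap: 0.0455
grip_force: 41.2
```

>>> send_rows(targets=[[0,0,0,0,0,1.2,0.3],[0,0,0,0,0,0,0.3],[0,0,0,0,0,0,0.3]])

```text
t: 46.95
tcp_pos: [0.6834, 0.0575, 0.0463]
tcp_rot: [2.222, 2.22, 0.0]
force: [-3.0, 0.4, 4.4]
finger_gap: 0.0448
grip_force: 41.7
```

>>> send_rows(targets=[[0,0,0,0,0,0,0.7],[0,0,0,0,0,0,1],[0,0,0,0,0,0,1],[0,0,0,0,0,0,1],[0,0,0,0,0,-20,1],[0,0,0,0,0,-30,1],[0,0,0,0,0,-30,1],[0,0,0,0,0,-30,1],[0,0,0,-5,-20,-20,1],[0,0,0,-10,-30,0,1],[0,0,0,-10,-33,0,1],[0,0,0,-10,-33,0,1],[0,0,0,-10,-33,0,1],[0,0,0,-10,-30,0,1],[0,0,0,-6,-20,0,1],[0,0,0,-3.5,-10,0,1],[0,0,0,0,0,0,1],[0,0,0,0,0,0,1]])

```text
t: 48.75
tcp_pos: [0.4748, -0.0066, 0.1755]
tcp_rot: [2.222, 2.219, 0.001]
force: [0.1, 0.1, 0.3]
finger_gap: 0.0856
grip_force: 0.0
```

```bash
python3 - <<'E'
from h import *
beakers("b14")
to(.4746,-.0071,.058,1.571)
E
```

```text
l [('top', array([ 0.4664, -0.1465]), np.float64(0.0295), 111), ('scene', array([ 0.4681, -0.1452]), np.float64(0.0294), 186)]
m [('scene', array([ 0.4749, -0.0075]), np.float64(0.0257), 153)]
t 48.9 tcp [ 0.4748 -0.0065  0.1753] yaw 1.570 z [ 0. -0. -1.] j [-0.12 -0.18  1.91 -0.    1.41 -0.12] F [ 0.5 -0.3  0.3] gap 0.0857 gf 0
turn [ 0.     0.    -0.001] shift after turn [ -0.6  -0.2 117.3] before [ -0.5  -0.3 117.3]
```

>>> send_rows(targets=[[0,0,0,-0.6,0,20,1],[0,0,0,0,0,30,1],[0,0,0,0,0,30,1],[0,0,0,0,0,22,1],[0,0,0,0,0,10,1],[0,0,0,0,0,5,1],[0,0,0,0,0,0,1],[0,0,0,0,0,0,0.4],[0,0,0,0,0,0,0.4],[0,0,0,0,0,0,0.4],[0,0,0,0,0,0,0.4],[0,0,0,0,0,0,0.4]])

```text
t: 50.05
tcp_pos: [0.4749, -0.0075, 0.0594]
tcp_rot: [2.221, 2.219, 0.002]
force: [-1.1, 0.1, 6.6]
finger_gap: 0.0521
grip_force: 42.9
```

>>> send_rows(targets=[[0,0,0,0,0,-10,0.4],[0,0,0,0,0,-20,0.4],[0,0,0,0,0,-20,0.4],[0,0,0,0,0,-20,0.4],[0,0,0,0,15,0,0.4],[0,0,0,-3,25,0,0.4],[0,0,0,-4,30,0,0.4],[0,0,0,-5,30,0,0.4],[0,0,0,-5,30,0,0.4],[0,0,0,-5,30,0,0.4],[0,0,0,-3,25,0,0.4],[0,0,0,0,12,0,0.4],[0,0,0,0,5,0,0.4],[0,0,0,0,0,20,0.4],[0,0,0,0,0,25,0.4],[0,0,0,0,0,12,0.4],[0,0,0,0,0,5,0.4],[0,0,0,0,0,0,0.4],[0,0,0,0,0,0,0.4]])

```text
t: 51.95
tcp_pos: [0.6766, -0.0326, 0.0675]
tcp_rot: [2.221, 2.219, 0.001]
force: [0.1, 0.5, -1.1]
finger_gap: 0.0521
grip_force: 42.8
```

```bash
python3 - <<'E'
from h import *
to(.677,-.032,.062,1.571)
E
```

```text
t 52.0 tcp [ 0.6766 -0.0326  0.0675] yaw 1.570 z [ 0.002 -0.001 -1.   ] j [-0.12  0.46  1.41 -0.    1.27 -0.12] F [ 0.1  0.5 -1.1] gap 0.0521 gf 43
turn [ 0.002  0.001 -0.001] shift after turn [0.6 0.4 5.5] before [0.6 0.4 5.5]
```

>>> send_rows(targets=[[0,0,0,0,0,2.5,0.4],[0,0,0,0,0,1,0.4],[0,0,0,0,0,0,0.4],[0,0,0,0,0,0,0.4]])

```text
t: 52.35
tcp_pos: [0.6765, -0.0326, 0.0635]
tcp_rot: [2.222, 2.219, 0.001]
force: [-0.4, -0.0, 2.7]
finger_gap: 0.0524
grip_force: 43.2
```

>>> send_rows(targets=[[0,0,0,0,0,1.2,0.4],[0,0,0,0,0,0,0.4],[0,0,0,0,0,0,0.4]])

```text
t: 52.65
tcp_pos: [0.6766, -0.0326, 0.0635]
tcp_rot: [2.221, 2.219, 0.001]
force: [-5.2, 0.7, 10.2]
finger_gap: 0.0525
grip_force: 44.1
```

>>> send_rows(targets=[[0,0,0,0,0,-1,0.4],[0,0,0,0,0,0,0.8],[0,0,0,0,0,0,1],[0,0,0,0,0,0,1],[0,0,0,0,0,0,1],[0,0,0,0,0,-20,1],[0,0,0,0,0,-30,1],[0,0,0,0,0,-30,1],[0,0,0,0,0,-30,1],[0,0,0,-10,-15,-15,1],[0,0,0,-17,-30,0,1],[0,0,0,-17,-32,0,1],[0,0,0,-17,-32,0,1],[0,0,0,-17,-32,0,1],[0,0,0,-17,-32,0,1],[0,0,0,-11,-22,0,1],[0,0,0,-6,-13,0,1],[0,0,0,0,0,0,1],[0,0,0,0,0,0,1]])

```text
t: 54.55
tcp_pos: [0.4681, -0.1443, 0.1877]
tcp_rot: [2.223, 2.219, 0.0]
force: [-0.2, 0.1, 0.3]
finger_gap: 0.0855
grip_force: 0.0
```

```bash
python3 - <<'E'
from h import *
beakers("b15")
to(.4680,-.1452,.076,1.571)
E
```

```text
l [('scene', array([ 0.4684, -0.1451]), np.float64(0.0297), 178)]
t 54.6 tcp [ 0.4685 -0.144   0.1876] yaw 1.570 z [ 0. -0. -1.] j [-0.4  -0.14  1.85 -0.    1.43 -0.4 ] F [ 0.3  0.7 -0.3] gap 0.0856 gf 0
turn [ 0.     0.    -0.001] shift after turn [ -1.2  -0.5 111.6] before [ -1.1  -0.6 111.6]
```

>>> send_rows(targets=[[0,0,0,-0.9,-0.3,20,1],[0,0,0,0,0,30,1],[0,0,0,0,0,30,1],[0,0,0,0,0,18,1],[0,0,0,0,0,9,1],[0,0,0,0,0,5,1],[0,0,0,0,0,0,1],[0,0,0,0,0,0,0.5],[0,0,0,0,0,0,0.5],[0,0,0,0,0,0,0.5],[0,0,0,0,0,0,0.5],[0,0,0,0,0,0,0.5]], grip_force=50)

```text
t: 55.85
tcp_pos: [0.4684, -0.1457, 0.077]
tcp_rot: [2.221, 2.219, 0.001]
force: [-2.5, 0.1, 5.4]
finger_gap: 0.061
grip_force: 53.8
```

>>> send_rows(targets=[[0,0,0,0,0,-10,0.5],[0,0,0,0,0,-20,0.5],[0,0,0,0,0,-20,0.5],[0,0,0,0,0,-20,0.5],[0,0,0,2,15,0,0.5],[0,0,0,4,25,0,0.5],[0,0,0,4,30,0,0.5],[0,0,0,4,30,0,0.5],[0,0,0,4,30,0,0.5],[0,0,0,4,30,0,0.5],[0,0,0,3,25,0,0.5],[0,0,0,2,13,0,0.5],[0,0,0,0,6,0,0.5],[0,0,0,0,0,20,0.5],[0,0,0,0,0,25,0.5],[0,0,0,0,0,12,0.5],[0,0,0,0,0,5,0.5],[0,0,0,0,0,0,0.5],[0,0,0,0,0,0,0.5]])

```text
t: 57.75
tcp_pos: [0.6722, -0.1187, 0.0849]
tcp_rot: [2.221, 2.219, 0.001]
force: [0.3, 0.3, -1.0]
finger_gap: 0.0606
grip_force: 54.9
```

```bash
python3 - <<'E'
from h import *
to(.672,-.120,.08,1.571)
E
```

```text
t 57.8 tcp [ 0.6722 -0.1187  0.0849] yaw 1.570 z [ 0.002 -0.001 -1.   ] j [-0.25  0.46  1.38 -0.    1.3  -0.25] F [ 0.3  0.3 -1. ] gap 0.0606 gf 55
turn [ 0.002  0.001 -0.001] shift after turn [-1.3 -0.2  4.9] before [-1.3 -0.2  4.9]
```

>>> send_rows(targets=[[0,0,0,0,0,2.5,0.5],[0,0,0,0,0,1.2,0.5],[0,0,0,0,0,0,0.5],[0,0,0,0,0,0,0.5]])

```text
t: 58.15
tcp_pos: [0.6723, -0.1186, 0.0811]
tcp_rot: [2.221, 2.219, 0.001]
force: [-0.4, -0.3, 4.9]
finger_gap: 0.0603
grip_force: 55.4
```

>>> send_rows(targets=[[0,0,0,0,0,0.8,0.5],[0,0,0,0,0,0,0.5],[0,0,0,0,0,0,0.5]])

```text
t: 58.45
tcp_pos: [0.6724, -0.1188, 0.0811]
tcp_rot: [2.221, 2.219, 0.001]
force: [-3.9, -0.1, 10.2]
finger_gap: 0.0604
grip_force: 55.9
```

>>> send_rows(targets=[[0,0,0,0,0,-0.7,0.5],[0,0,0,0,0,0,0.9],[0,0,0,0,0,0,1],[0,0,0,0,0,0,1],[0,0,0,0,0,0,1],[0,0,0,0,0,-20,1],[0,0,0,0,0,-30,1],[0,0,0,0,0,-30,1],[0,0,0,0,0,-30,1],[0,0,0,-10,-5,-25,1],[0,0,0,-25,-20,-5,0.6],[0,0,0,-30,-22,0,0.6],[0,0,0,-30,-22,0,0.6],[0,0,0,-30,-22,0,0.6],[0,0,0,-25,-20,0,0.6],[0,0,0,-16,-12,0,0.6],[0,0,0,-10,-6,0,0.6],[0,0,0.108,0,0,0,0.6],[0,0,0.108,0,0,0,0.6],[0,0,0,0,0,0,0.6]], grip_force=20)

```text
t: 60.45
tcp_pos: [0.5427, -0.294, 0.2196]
tcp_rot: [2.45, 1.966, -0.0]
force: [0.6, -0.2, 1.7]
finger_gap: 0.0509
grip_force: 0.0
```

```bash
python3 - <<'E'
from h import *
p,d,c,W=look("wrist","w16")
P=W[(abs(W[...,2]-.148)<.006)&(np.hypot(W[...,0]-.543,W[...,1]+.294)<.03)&(p.max(2)<70)];print(len(P),P.mean(0) if len(P) else 0, P.min(0),P.max(0))
to(.5424,-.2949,.127,1.354)
E
```

```text
535 [ 0.54286729 -0.29429641  0.146508  ] [ 0.53392045 -0.30266042  0.14207022] [ 0.55127169 -0.2867324   0.14888655]
t 60.5 tcp [ 0.5427 -0.2939  0.2196] yaw 1.357 z [-0. -0. -1.] j [-0.58  0.19  1.46 -0.    1.49 -0.37] F [ 0.2  0.  -0.1] gap 0.0512 gf 0
turn [-0.     0.     0.003] shift after turn [-1.  -0.1 92.6] before [-1.  -0.1 92.6]
```

>>> send_rows(targets=[[0,0,0,-0.4,0,20,0.6],[0,0,0,0,0,30,0.6],[0,0,0,0,0,25,0.6],[0,0,0,0,0,12,0.6],[0,0,0,0,0,4,0.6],[0,0,0,0,0,0,0.6],[0,0,0,0,0,0,0],[0,0,0,0,0,0,0],[0,0,0,0,0,0,0],[0,0,0,0,0,0,0],[0,0,0,0,0,0,0]])

```text
t: 61.6
tcp_pos: [0.5417, -0.2949, 0.1305]
tcp_rot: [-2.449, -1.968, 0.002]
force: [-8.7, 2.4, 8.9]
finger_gap: 0.0171
grip_force: 21.6
```

>>> send_rows(targets=[[0,0,0,-0.8,-11.4,0,0],[0,0,-0.143,0,0,0,0],[0,0,0,-0.8,-11.4,0,0],[0,0,-0.143,0,0,0,0],[0,0,0,-0.8,-11.4,0,0],[0,0,-0.143,0,0,0,0],[0,0,0,-0.8,-11.4,0,0],[0,0,-0.143,0,0,0,0],[0,0,0,-0.8,-11.4,0,0],[0,0,-0.143,0,0,0,0],[0,0,0,-0.8,-11.4,0,0],[0,0,-0.143,0,0,0,0],[0,0,0,0,0,0,0]])

```text
t: 62.9
tcp_pos: [0.4758, -0.31, 0.1294]
tcp_rot: [1.413, 2.805, -0.003]
force: [-2.0, -0.1, 5.1]
finger_gap: 0.0171
grip_force: 22.3
```

```bash
python3 - <<'E'
from h import *
P=np.array([.5266,-.3734]);a=2.92-5*.143
to(P[0]+.08*np.cos(a),P[1]+.08*np.sin(a),.127,a)
E
```

```text
t 62.9 tcp [ 0.4758 -0.31    0.1294] yaw 2.208 z [-0.    -0.002 -1.   ] j [-0.67  0.12  1.7  -0.    1.32 -1.3 ] F [-2.  -0.1  5.1] gap 0.0171 gf 22
turn [-0.002  0.001  0.003] shift after turn [-1.2  3.3  2.4] before [-1.2  3.3  2.4]
```

>>> send_rows(targets=[[0,0,0,-1,-11.4,0,0],[0,0,-0.143,0,0,0,0],[0,0,0,-1,-11.4,0,0],[0,0,-0.143,0,0,0,0],[0,0,0,-0.8,-11.4,0,0],[0,0,-0.143,0,0,0,0],[0,0,0,-0.8,-11.4,0,0],[0,0,-0.143,0,0,0,0],[0,0,0,-0.8,-8,0,0],[0,0,-0.14,0,0,0,0],[0,0,0,0,-3,0,0],[0,0,0,0,-2,0,0],[0,0,0,0,0,0,0]])

```text
t: 64.2
tcp_pos: [0.4462, -0.3577, 0.1286]
tcp_rot: [-0.355, -3.12, -0.001]
force: [-3.5, 2.5, 4.8]
finger_gap: 0.0171
grip_force: 22.8
```

```bash
python3 - <<'E'
from h import *
to(.4467,-.3552,.127,2.92)
E
```

```text
t 64.2 tcp [ 0.4462 -0.3577  0.1286] yaw 2.915 z [-0.001  0.001 -1.   ] j [-0.77  0.14  1.69 -0.    1.32 -2.11] F [-3.5  2.5  4.8] gap 0.0171 gf 23
turn [ 0.    -0.002 -0.005] shift after turn [0.  2.5 1.6] before [0.  2.5 1.6]
```

>>> send_rows(targets=[[0,0,0,0,-2,0,0],[0,0,0,0,-1,0,0],[0,0,0,0,0,0,0],[0,0,0,0,0,0,0]])

```text
t: 64.6
tcp_pos: [0.4458, -0.359, 0.1285]
tcp_rot: [-0.354, -3.119, -0.005]
force: [-4.3, 9.7, 8.5]
finger_gap: 0.017
grip_force: 23.2
```

>>> send_rows(targets=[[0,0,0,0,-2,0,0],[0,0,0,0,0,0,0],[0,0,0,0,0,0,0]])

```text
t: 64.9
tcp_pos: [0.4457, -0.3592, 0.1284]
tcp_rot: [-0.353, -3.119, -0.01]
force: [-3.9, 17.4, 11.1]
finger_gap: 0.0169
grip_force: 23.8
```

>>> send_rows(targets=[[0,0,0,0,0,0,0.4],[0,0,0,0,0,0,0.6],[0,0,0,0,0,0,0.6],[0,0,0,0,0,0,0.6],[0,0,0,0,0,-20,0.6],[0,0,0,0,0,-30,0.6],[0,0,0,0,0,-35,0.6],[0,0,0,0,0,-35,0.6],[0,0,0,20,0,0,0.6],[0,0,0,35,0,0,0.6],[0,0,0,30,0,0,0.6],[0,0,0,0,0,0,0.6],[0,0,0,0,0,0,0.6]])

```text
t: 66.2
tcp_pos: [0.363, -0.3444, 0.2491]
tcp_rot: [0.345, 3.122, -0.002]
force: [0.1, 0.4, 0.8]
finger_gap: 0.0512
grip_force: 0.0
```

```bash
python3 - <<'E'
from h import *
to(.35,-.33,.25,2.92)
p,d,c,W=look("scene","s17");p2,d2,c2,W2=look("wrist","w17");p3,_,_,_=look("top","t17")
f=lambda i,x,y,w,h:cv2.resize(i[y:y+h,x:x+w],(400,300),interpolation=2)
cv2.imwrite("pics/c17.png",np.vstack([np.hstack([f(p,60,140,440,330),f(p3,430,205,100,75)]),np.hstack([f(p2,0,0,640,480),f(p3,130,100,400,300)])])[:,:,::-1])
E
```

```text
t 66.2 tcp [ 0.363  -0.3444  0.2491] yaw 2.922 z [ 0.001 -0.001 -1.   ] j [-0.86 -0.15  1.75 -0.    1.54 -2.21] F [0.1 0.4 0.8] gap 0.0512 gf 0
turn [-0.001  0.001  0.002] shift after turn [15.9 11.2 -0.9] before [15.8 11.2 -1. ]
```

View pics/c17.png

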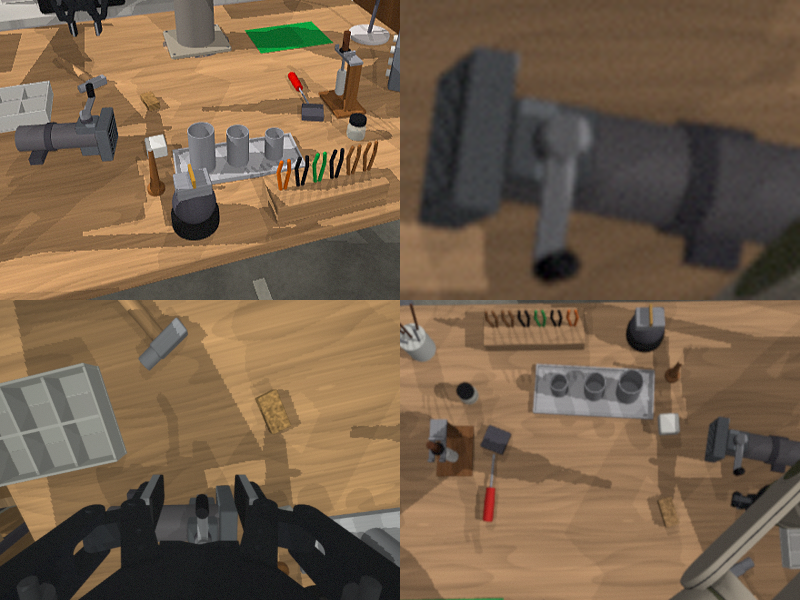

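The lever is across the duct at its closed stop. All three beakers stand in the tray, the brush hangs on its hook and the other items look undisturbed, so I'm handing in.

```bash
python3 -c "
from rig import ticket
print(ticket.close_job())"
```

```text
the job is handed in; nothing more can be done
None
```

The job is handed in with no verdict shown: damper opened then closed to its stop, all three beakers brushed smallest to largest and standing on the tray, brush back on its hook, and the gripper clear; the small beaker's later strokes may have stopped a few millimetres short because the brush slipped about 8 mm in the grip, though I believe its first two reached the bottom.

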